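# Pack the gem specimen tray and snap its hood on

## Task

Pack the square white stone box and the black eye loupe upright into the two empty places of the black specimen tray, beside the jar that is already in it. Then set the grey hood over the tray and press it down until both spring clips snap and it is fully home on the tray's base, and keep pressing: finish while still holding the hood firmly down, without letting go. Leave everything else on the bench alone.

Things in the scene. Friction and masses are not known exactly. Their poses are not given: they have to be found in the camera images.
- tray: Black specimen tray, fixed to the bench. Origin: centre of its underside, on the bench; z up, y along its length. Base plate 74 (x) x 192 (y) x 6 mm with a low open box in its middle and a sprung steel clip at each end. The base plate outside the box's walls is where the hood lands.
- tray_well (a point): Centre of the inner floor of the tray's open box, 6 mm above the bench. Inside 42 (x) x 117 (y) mm, no dividers, walls 3 mm thick, rims 21 mm above the bench. Takes three items in a row along y, with about 9 mm of play in all along y and 6 mm across x.
- nose_left (a point): Innermost point of the clip at the tray's +y end: 70 mm from the tray's middle, 16 mm above the bench. The clip is a steel plate 36 mm wide, 25 mm high, at y = 79.5 mm; its round nose (7 mm diameter, along x) points inwards and slides outwards up to 6 mm against a spring.
- nose_right (a point): The same on the clip at the tray's -y end, at y = -70 mm.
- hood: Loose grey plastic hood, about 120 g, an upside-down box: outside 57 (x) x 132 (y) x 45 mm high, inside 52 x 127 x 42 mm, open below. Fits over the tray's walls with 2 mm play each side, either way round. Origin: centre of its lower edge plane, z up, y along its length. Starts standing on the bench left of the tray, roughly crosswise to it. Fully home its origin is 6 mm above the bench.
- hood_rib (a point): Top centre of the grip rib on the hood, 65 mm above the hood's origin. The rib is 18 (x) x 60 (y) mm and rises 20 mm from the hood's flat top.
- hood_bead (a point): Middle of the round bead (7 mm diameter, along x) at the foot of the hood's +y end wall, 68.5 mm along y and 4.5 mm above the origin; the same at -y. Beads meet the clip noses with the hood's origin about 17 mm above the bench; pushing past takes some 8 to 15 N, then the force suddenly drops, the clips spring back over the beads and the hood lands on the base plate.
- stone_box: Loose square white plastic stone box, 36 x 36 mm, 36 mm high, with a thin dark seam, 50 g. Origin: centre of its underside; z up, x and y along its sides. Stands on the bench to the right of the tray.
- eye_loupe: Loose black eye loupe, an upright plain cylinder 36 mm diameter, 34 mm high with a steel band near its foot and a lens on top, 45 g. Origin: centre of its underside, z up. Stands on the bench to the right of the tray.
- packed_jar: Amber gem jar with a narrower black cap, 36 mm diameter (30 mm at the cap, upper 12 mm), 38 mm high, already standing in the -y end of the tray. Origin: centre of its underside, z up. It stays there.
- spare_jar: A second such amber jar with black cap, standing on the bench to the right of the tray near the box and the loupe. Not to be packed; leave it. Origin: centre of its underside.
- tweezers: Steel tweezers lying beyond the tray, 126 mm long, 6 mm high. Leave them. Origin: centre of the underside, x along them.
- penlight: Dark steel penlight lying beyond the tray, 127 mm long, 28 mm high. Leave it. Origin: middle of the underside, x along it.
- weight: Brass calibration weight with a knob, 30 mm diameter, 40 mm high, on the bench on the robot's side, between tray and hood. Leave it. Origin: centre of the underside.

How it is judged:
By the outcome, as a careful person would: the job done as asked, in the order asked, and still so for the second after the job is handed in, while the arm keeps its last pose, push and grip.
It also fails if it takes over 64 s, if anything falls off the work surface, if the arm or the gripper's body presses on something with over 40 N, if the wrist force passes 120 N, or if a joint passes its speed limit or range.

## Robot

A 7-joint arm with a two-finger parallel gripper is mounted at the origin on the work surface. World frame = base frame: x ahead of the robot, y to its left, z up, the work surface at z = 0. Lengths are in m, angles in rad, forces in N, time in s.
With the tool pointing down it reaches from about 0.35 to 0.775 m from the base axis. Payload 3.1 kg.
Tool frame: the origin (TCP) lies midway between the tips of the shut fingers; the grasp point (between the pads) lies 19 mm behind it; x points along the fingers, y is the direction in which the jaws open and shut, and the axes are right-handed (so a half turn about x gives the same grasp; the last joint's range is limited). The gripper opens to 85 mm and grips with 20 to 120 N. Pads are 22 mm wide; open, the fingers measure 114 mm over their backs; the gripper's body (76 mm by 85 mm) begins 54 mm behind the grasp point. The pads swing forward as they close: fully open they stand 13 mm farther back than shut.
Start: joints at [1.128, 0.311, 0.014, 1.512, -0.004, 1.319, -0.027], TCP at [0.215, -0.506, 0.231] pointing down, gripper open.
Joint ranges: [-2.7, 2.7], [-0.3, 1.91], [-1.27, 1.3], [0.12, 2.57], [-1.44, 4.58], [0.2, 2.03], [-3.05, 3.05]. Speed limits (rad/s): [2.79, 2.79, 3.14, 3.14, 3.14, 3.14, 3.14].

## Interface

Orientations are given as a unit quaternion [w, x, y, z].
In Python, from plant import sense, eyes, order gives the robot as it stands. The module is installed in compiled form; this text tells all that it offers.
- The arm moves only by the tool carry_out, never from a script. Its argument "increments" is a list of rows, each a list of 7 numbers: the shift along the world's x, y, z in cm, then the turn, a rotation vector about the world's x, y, z in rad, then the opening, from 0 (shut) to 1 (fully open). In form: [[dx, dy, dz, wx, wy, wz, hand], ...]. A call has 1 to 8 rows; each row shifts and turns the commanded pose from where the row before left it; what a row does not reach is not made up. A row lasts 1/12 s, in which the tool goes at most 41.7 mm and 7.16 degrees, less where a joint would pass 70% of its speed; a pose out of reach is approached as far as the arm can. A call is refused whole if a number of a shift passes 4.17 or a number of a turn 0.125, either way. A call with a gripper value outside its range is refused whole. The fingers move at their own pace and stop on an object; "force" is the grip in N (left out, the last holds). Time passes only in rows, so rows that do not move let the fingers close. It gives the time, the measured TCP pose, the force and the opening at its end, in the units of the state.
- sense(): the state, without advancing time (a new reading comes with each control period).
- eyes.snapshot(name): name is "scene" or "top" or "wrist"; returns the picture (480x640x3 uint8, red, green, blue); there is no depth.
- eyes.camera_model(name): a dict with "fovy" (degrees; the focal length in pixels is half the picture's height over the tangent of half this angle, whatever the lens; pixels are square), "cx", "cy" (the principal point, pixels), "rvec" (rotation vector, rad) and "tvec" (3), from world to camera coordinates, as OpenCV has them. Camera axes: x right, y down, z forward; pixel columns grow to the right and rows downward; lengths in m; the calibration is good to about 2 mm. A picture is of the moment at which its call begins: read the wrist's pose just before it. camera_model takes no time and is no camera call; for the wrist camera it gives the pose at the moment of the call.
- order.sign_off(): hands the job in, once; it reports no verdict.
The state is a dict: "t": time; "joint_pos": joint angles; "qvel": joint speeds; "joint_efforts": joint torques, N m; "eef_pos": TCP position; "eef_rot": TCP orientation; "force": force on the tool from outside, world axes, zero at the start; "ft_torque": the same for the moment, N m; "grip_width": opening from 0.0 (shut) to 1.0 (fully open).
Only numpy, scipy, OpenCV 4.12 (cv2) and the standard library are available. Lean on these libraries where they do the work, as an engineer would, in place of code of your own. Each camera call takes 0.05 s, during which the arm holds its last target.

## Working session

There is one attempt and no reset: what is moved stays moved. The work goes in short steps, Python scripts to look and compute and a tool call to move; the robot and the scene stay as the last step left them, time stands still between calls to the robot, and variables do not carry over. Pictures are saved under pics/ and viewed, and the job is handed in when it is done.

Besides the shell and the picture viewer there is one more tool, called after "Emit:" as name(argument=value, ...) on one line, values as JSON. carry_out: Moves the arm, as the interface text tells. Its arguments: {"type":"object","properties":{"increments":{"type":"array"},"force":{"type":"number"}},"required":["increments"]}

```bash
mkdir -p pics
cat > h.py <<'E'
import numpy as np,cv2
from plant import sense,eyes,order
def snap(n,f):
    m=eyes.camera_model(n); im=eyes.snapshot(n); cv2.imwrite('pics/%s.png'%f,im[:,:,::-1]); np.save('pics/%s.npy'%f,np.array([m['fovy'],m['cx'],m['cy'],*np.ravel(m['rvec']),*np.ravel(m['tvec'])])); return im,m
def ray(m,u,v,z):
    R=cv2.Rodrigues(np.array(m['rvec'],float))[0];t=np.ravel(m['tvec']);f=240/np.tan(np.radians(m['fovy']/2))
    c=-R.T@t; d=R.T@np.array([(u-m['cx'])/f,(v-m['cy'])/f,1]); return c+d*(z-c[2])/d[2]
def proj(m,p):
    R=cv2.Rodrigues(np.array(m['rvec'],float))[0];t=np.ravel(m['tvec']);f=240/np.tan(np.radians(m['fovy']/2))
    q=R@np.array(p)+t; return q[0]/q[2]*f+m['cx'],q[1]/q[2]*f+m['cy']
def load(f):
    a=np.load('pics/%s.npy'%f); return cv2.imread('pics/%s.png'%f),dict(fovy=a[0],cx=a[1],cy=a[2],rvec=a[3:6],tvec=a[6:9])
E
python3 - <<'E'
from h import *
print(sense())
for n in ['scene','top','wrist']:
    im,m=snap(n,n+'0'); print(n,m)
E
```

```text
{'t': 0.0, 'joint_pos': array([ 1.12828253,  0.31172979,  0.01398028,  1.51306057, -0.00440749,
        1.31919527, -0.02718198]), 'qvel': array([-0.00014068,  0.00108845, -0.00210838, -0.00050483, -0.00055614,
        0.00274026,  0.00078572]), 'joint_efforts': array([-6.82359223e-04, -3.79909122e+01,  1.45501639e-01, -2.30589616e+01,
        1.20695878e-02,  1.37474170e-02,  2.69025868e-06]), 'eef_pos': array([ 0.21432625, -0.50572857,  0.23021737]), 'eef_rot': array([-0.13998652, -0.69275079, -0.14161021,  0.6931426 ]), 'force': array([-0.48787904,  0.93364114, -0.32055981]), 'ft_torque': array([ 0.04668935, -0.03318872, -0.02466492]), 'grip_width': 1.0023129257395746}
scene {'fovy': 51.34609776730732, 'cx': 311.6094677192222, 'cy': 245.8109163696023, 'rvec': array([ 1.2521768 ,  2.43508193, -0.80299452]), 'tvec': array([ 0.32148254, -0.30856017,  1.44453399])}
top {'fovy': 56.57032609917504, 'cx': 319.8462115185916, 'cy': 241.4063289993328, 'rvec': array([ 2.1452964 , -2.16009717,  0.2026697 ]), 'tvec': array([-0.00695859,  0.57280069,  0.71207977])}
wrist {'fovy': 66.23718773638741, 'cx': 318.00268016237817, 'cy': 239.37189197376293, 'rvec': array([-2.42077053,  1.603393  ,  0.22580305]), 'tvec': array([-0.54904512, -0.03486267,  0.37913759])}
```

View pics/top0.png

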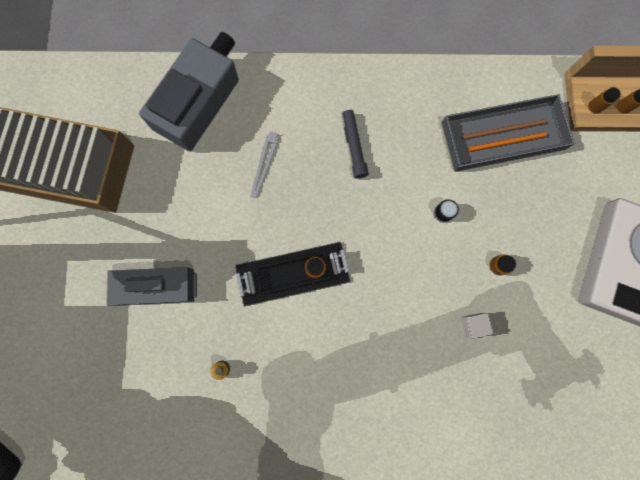

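View pics/scene0.png

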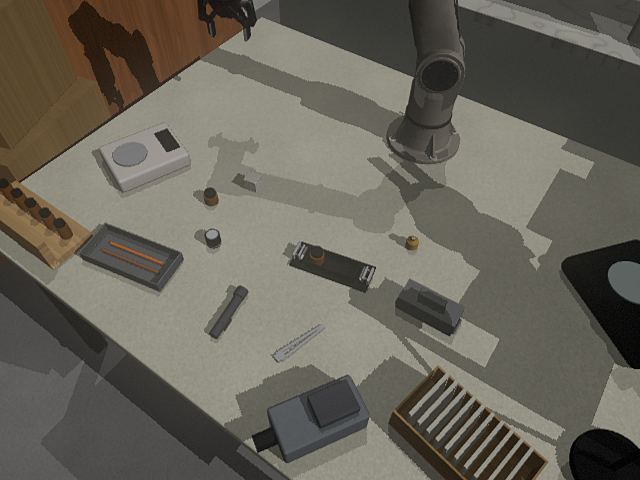

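View pics/wrist0.png

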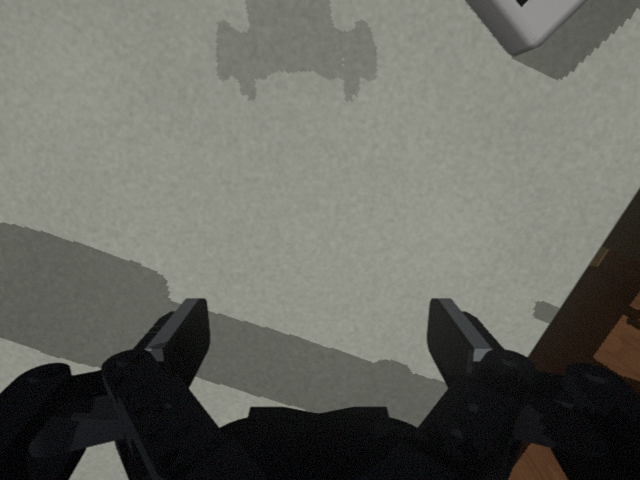

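Run:
```python
from h import *
im,m=load('top0')
a=cv2.resize(im[220:390,90:370],None,fx=2.8,fy=2.8,interpolation=cv2.INTER_CUBIC)
cv2.imwrite('pics/c1.png',a)
a=cv2.resize(im[180:360,420:540],None,fx=3.3,fy=3.3,interpolation=cv2.INTER_CUBIC)
cv2.imwrite('pics/c2.png',a)
```

```text
(no output)
```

View pics/c1.png

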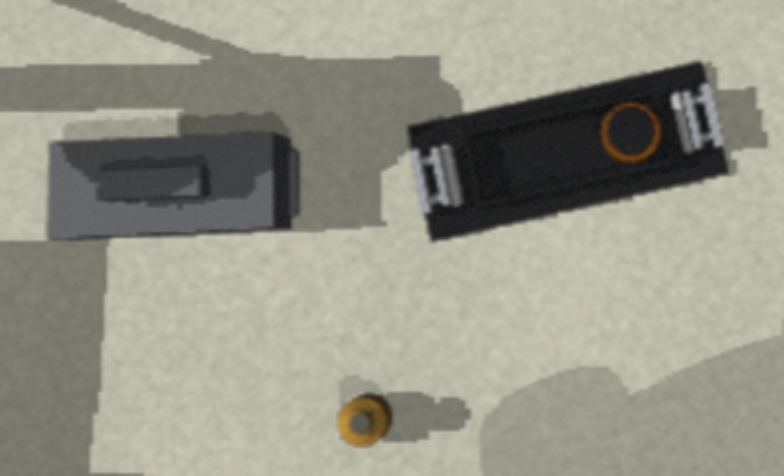

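View pics/c2.png

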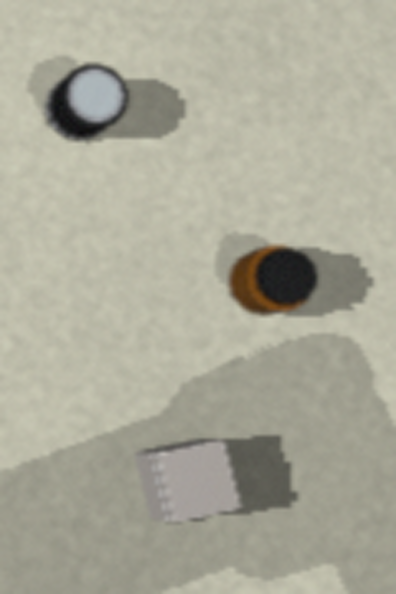

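Run:
```python
from h import *
im,m=load('top0')
c1=lambda x,y,z: ray(m,90+(x+.5)/2.8-.5,220+(y+.5)/2.8-.5,z)
c2=lambda x,y,z: ray(m,420+(x+.5)/3.3-.5,180+(y+.5)/3.3-.5,z)
np.set_printoptions(precision=4,suppress=True)
T=np.array([c1(*p,.006) for p in [(408,125),(705,62),(730,172),(432,240)]]);print('tray',T,T.mean(0))
d=(T[0]+T[3]-T[1]-T[2])/2;print(np.linalg.norm(d),np.degrees(np.arctan2(-d[0],d[1])))
H=np.array([c1(*p,.045) for p in [(50,142),(275,133),(274,229),(48,239)]]);print('hood',H,H.mean(0))
d=(H[0]+H[3]-H[1]-H[2])/2;print(np.linalg.norm(d),np.degrees(np.arctan2(-d[0],d[1])))
print('rib',c1(150,182,.065))
print('jar',c1(631,131,.044-.012))
print('loupe',c2(96,95,.034),'spare',c2(287,276,.038),'weight',c1(362,422,.038))
B=np.array([c2(*p,.036) for p in [(160,452),(225,440),(240,507),(163,521)]]);print('box',B,B.mean(0))
for n in ['top0','scene0']:
  pass
```

```text
tray [[ 0.5388  0.1373  0.006 ]
 [ 0.5781 -0.0508  0.006 ]
 [ 0.5078 -0.0654  0.006 ]
 [ 0.4669  0.121   0.006 ]] [0.5229 0.0355 0.006 ]
0.1915176509055243 12.081782013488537
hood [[0.5257 0.3419 0.045 ]
 [0.5302 0.2099 0.045 ]
 [0.4735 0.2084 0.045 ]
 [0.4688 0.3394 0.045 ]] [0.4996 0.2749 0.045 ]
0.13159305852594322 2.0071475957849394
rib [0.5004 0.2749 0.065 ]
jar [ 0.5315 -0.0027  0.032 ]
loupe [ 0.6323 -0.2388  0.034 ] spare [ 0.5343 -0.3328  0.038 ] weight [0.3619 0.1553 0.038 ]
box [[ 0.4443 -0.2609  0.036 ]
 [ 0.4501 -0.295   0.036 ]
 [ 0.4163 -0.3004  0.036 ]
 [ 0.4097 -0.2603  0.036 ]] [ 0.4301 -0.2792  0.036 ]
```

```bash
cat >> h.py <<'E'
from scipy.spatial.transform import Rotation as Ro
np.set_printoptions(precision=4,suppress=True)
def axes(s=None):
    s=s or sense(); q=s['eef_rot']; return Ro.from_quat([q[1],q[2],q[3],q[0]]).as_matrix()
def st():
    s=sense(); A=axes(s); j=A[:,1]; a=np.degrees(np.arctan2(j[1],j[0]))
    a=(a+90)%180-90
    print('t',round(s['t'],2),'pos mm',np.round(s['eef_pos']*1000,1),'jawyaw',round(a,2),'tilt',A[:,0].round(4),'F',s['force'].round(1),'g',round(s['grip_width'],3),'q',s['joint_pos'].round(2)); return s
E
python3 - <<'E'
from h import *
st();print(axes())
im,m=load('wrist0')
R=cv2.Rodrigues(np.array(m['rvec']))[0];c=-R.T@m['tvec'];A=axes()
print('cam in tool',A.T@(c-sense()['eef_pos']),'view dir tool',A.T@R.T@[0,0,1])
E
```

```text
t 0.15 pos mm [ 214.4 -505.9  230.5] jawyaw -67.03 tilt [-0.0008  0.0017 -1.    ] F [-1.   0.4  0.3] g 0.999 q [ 1.13  0.31  0.01  1.51 -0.    1.32 -0.03]
[[-0.0008  0.3902 -0.9207]
 [ 0.0017 -0.9207 -0.3902]
 [-1.     -0.0018  0.0001]]
cam in tool [-0.1426  0.0002 -0.0698] view dir tool [ 0.962  -0.0004  0.273 ]
```

Emit:
carry_out(increments=[[1.96, 2.06, -0.73, 0, 0, 0.121, 1], [1.96, 2.06, -0.73, 0, 0, 0.121, 1], [1.96, 2.06, -0.73, 0, 0, 0.121, 1], [1.96, 2.06, -0.73, 0, 0, 0.121, 1], [1.96, 2.06, -0.73, 0, 0, 0.121, 1], [1.96, 2.06, -0.73, 0, 0, 0.121, 1], [1.96, 2.06, -0.73, 0, 0, 0.121, 1], [1.96, 2.06, -0.73, 0, 0, 0.121, 1]])

```text
t: 0.82
eef_pos: [0.372, -0.3404, 0.1724]
eef_rot: [-0.449, -0.547, -0.449, 0.547]
force: [0.1, 0.2, -0.2]
grip_width: 1.0
```

Emit:
carry_out(increments=[[1.96, 2.06, -0.73, 0, 0, 0.121, 1], [1.96, 2.06, -0.73, 0, 0, 0.121, 1], [1.96, 2.06, -0.73, 0, 0, 0.121, 1], [0, 0, 0, 0, 0, 0, 1], [0, 0, 0, 0, 0, 0, 1]])

```text
t: 1.23
eef_pos: [0.4311, -0.2774, 0.1503]
eef_rot: [0.539, 0.457, 0.54, -0.457]
force: [-0.5, 0.3, 0.2]
grip_width: 1.002
```

Run:
```python
from h import *
st(); im,m=snap('wrist','w1'); st()
print(proj(m,(.430,-.279,.036)),proj(m,sense()['eef_pos']))
```

```text
t 1.23 pos mm [ 431.1 -277.4  150.3] jawyaw 9.48 tilt [-0.0009  0.0019 -1.    ] F [-0.5  0.3  0.2] g 1.002 q [ 0.83  0.32 -0.36  1.72  0.12  1.12  0.59]
t 1.28 pos mm [ 430.  -279.5  150.6] jawyaw 9.26 tilt [-0.0012  0.0002 -1.    ] F [ 0.1 -0.3 -0.8] g 0.995 q [ 0.83  0.32 -0.36  1.72  0.12  1.12  0.59]
(np.float64(315.47365968501043), np.float64(236.46909520833128)) (np.float64(313.4296107084362), np.float64(308.5879056673582))
```

View pics/w1.png

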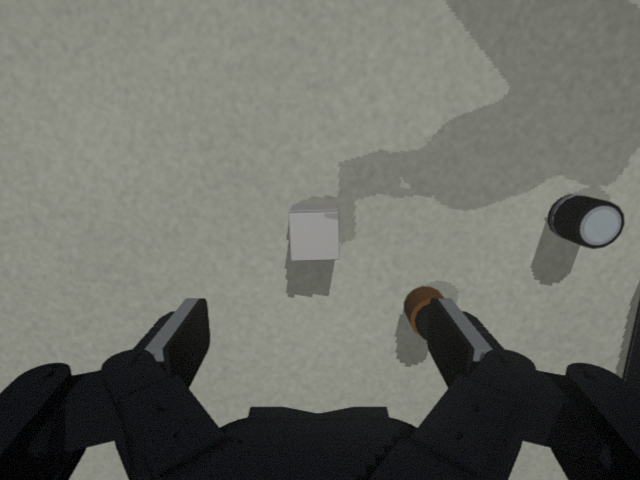

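Run:
```python
from h import *
im,m=load('w1')
st()
hs=cv2.cvtColor(im,cv2.COLOR_BGR2HSV)
roi=im[195:280,270:360].astype(int)
print(im[236,314],im[225,355],im[280,310],im[205,310])
mask=((roi.min(2)>135)&((roi[:,:,2]-roi[:,:,0])<12)).astype(np.uint8)*255
cv2.imwrite('pics/mk.png',cv2.resize(np.hstack([mask,cv2.cvtColor(im[195:280,270:360],cv2.COLOR_BGR2GRAY)]),None,fx=4,fy=4,interpolation=0))
cs,_=cv2.findContours(mask,0,2);c=max(cs,key=cv2.contourArea);r=cv2.minAreaRect(c);print(r)
print(ray(m,r[0][0]+270,r[0][1]+195,.036))
b=cv2.boxPoints(r)+[270,195];P=np.array([ray(m,*p,.036) for p in b]);print(P)
# loupe lens
print(ray(m,601,226,.034))
```

```text
t 1.28 pos mm [ 430.  -279.5  150.6] jawyaw 9.26 tilt [-0.0012  0.0002 -1.    ] F [ 0.1 -0.3 -0.8] g 0.995 q [ 0.83  0.32 -0.36  1.72  0.12  1.12  0.59]
[145 149 150] [116 125 124] [ 94 101  99] [112 116 116]
((43.537940979003906, 40.67619323730469), (46.846595764160156, 47.91055679321289), 88.15238952636719)
[ 0.4285 -0.2786  0.036 ]
[[ 0.4085 -0.2651  0.036 ]
 [ 0.4419 -0.2584  0.036 ]
 [ 0.4493 -0.2927  0.036 ]
 [ 0.4146 -0.2997  0.036 ]]
[ 0.6328 -0.2378  0.034 ]
```

View pics/mk.png

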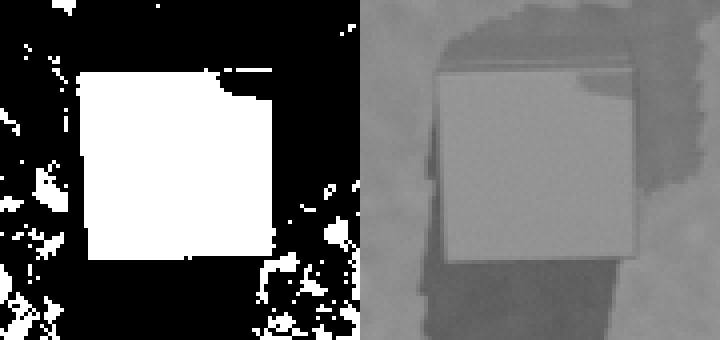

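Emit:
carry_out(increments=[[0, 0, -3.0, 0, 0, 0.02, 1], [0, 0, -3.0, 0, 0, 0, 1], [0, 0, -3.0, 0, 0, 0, 1], [0, 0, -3.0, 0, 0, 0, 1], [0, 0, -1.25, 0, 0, 0, 1], [0, 0, 0, 0, 0, 0, 0.3], [0, 0, 0, 0, 0, 0, 0.3], [0, 0, 0, 0, 0, 0, 0.3]], force=40)

```text
t: 1.95
eef_pos: [0.4308, -0.2815, 0.0198]
eef_rot: [0.544, 0.453, 0.542, -0.453]
force: [0.2, -0.5, -0.9]
grip_width: 0.605
```

Emit:
carry_out(increments=[[0, 0, 0, 0, 0, 0, 0.3], [0, 0, 0, 0, 0, 0, 0.3], [0, 0, 0, 0, 0, 0, 0.3], [0, 0, 0, 0, 0, 0, 0.3]])

```text
t: 2.28
eef_pos: [0.4317, -0.2811, 0.0204]
eef_rot: [0.545, 0.453, 0.541, -0.453]
force: [-0.5, -0.0, 6.1]
grip_width: 0.412
```

Run:
```python
from h import *
st(); im,m=snap('wrist','w2'); st()
```

```text
t 2.28 pos mm [ 431.7 -281.1   20.4] jawyaw 10.35 tilt [ 0.0034 -0.0028 -1.    ] F [-0.5 -0.   6.1] g 0.412 q [ 0.8   0.49 -0.33  1.86  0.21  0.82  0.54]
t 2.33 pos mm [ 431.8 -281.1   20.4] jawyaw 10.36 tilt [ 0.0034 -0.0029 -1.    ] F [-0.9 -2.1  7. ] g 0.413 q [ 0.8   0.49 -0.33  1.86  0.21  0.82  0.54]
```

View pics/w2.png

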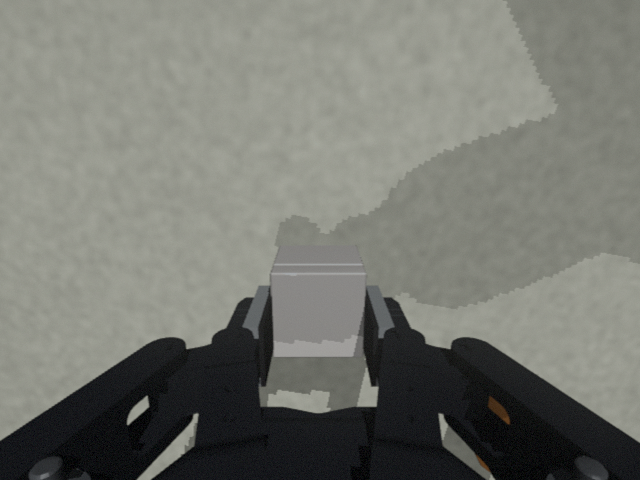

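Emit:
carry_out(increments=[[0, 0, 3.0, 0, 0, 0, 0.3], [1.28, 3.34, 1.8, 0, 0, 0.03, 0.3], [1.28, 3.34, 1.8, 0, 0, 0, 0.3], [1.28, 3.34, 1.8, 0, 0, 0, 0.3], [1.28, 3.34, 1.8, 0, 0, 0, 0.3], [1.28, 3.34, 1.8, 0, 0, 0, 0.3], [1.28, 3.34, 1.8, 0, 0, 0, 0.3], [1.28, 3.34, 1.8, 0, 0, 0, 0.3]])

```text
t: 3.0
eef_pos: [0.5199, -0.0443, 0.1758]
eef_rot: [0.55, 0.445, 0.55, -0.445]
force: [1.9, -0.6, -0.4]
grip_width: 0.41
```

Emit:
carry_out(increments=[[1.28, 3.34, 1.8, 0, 0, 0, 0.3], [0, 0, 0, 0, 0, 0, 0.3], [0, 0, 0, 0, 0, 0, 0.3], [0, 0, 0, 0, 0, 0, 0.3]])

```text
t: 3.33
eef_pos: [0.5322, -0.013, 0.1924]
eef_rot: [0.55, 0.444, 0.55, -0.445]
force: [0.5, -0.8, -0.9]
grip_width: 0.412
```

Run:
```python
from h import *
st(); im,m=snap('wrist','w3'); st()
_,m=load('w2')
P=np.array([ray(m,*p,.036) for p in [(271,273),(365,273),(363,357),(273,357)]]);print(P,P.mean(0))
```

```text
t 3.33 pos mm [532.2 -13.  192.4] jawyaw 12.12 tilt [-0.0006 -0.0011 -1.    ] F [ 0.5 -0.8 -0.9] g 0.412 q [ 0.36  0.34 -0.48  1.61  0.17  1.23  0.06]
t 3.38 pos mm [531.8 -14.1 191.8] jawyaw 12.01 tilt [-0.0017 -0.0013 -1.    ] F [-0.2 -1.3 -0.9] g 0.407 q [ 0.36  0.34 -0.48  1.61  0.17  1.23  0.06]
[[ 0.4116 -0.2642  0.036 ]
 [ 0.4457 -0.258   0.036 ]
 [ 0.4525 -0.2929  0.036 ]
 [ 0.4175 -0.2992  0.036 ]] [ 0.4318 -0.2786  0.036 ]
```

View pics/w3.png

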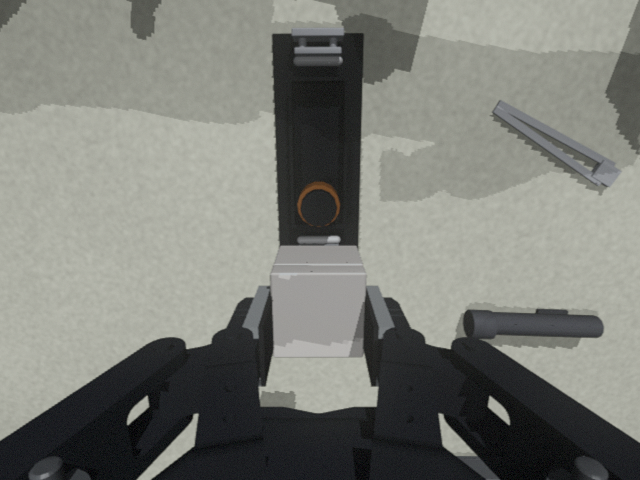

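Run:
```python
from h import *
im,m=load('w3')
a=cv2.resize(im[20:260,255:385],None,fx=4,fy=4,interpolation=cv2.INTER_CUBIC)
a=np.clip(a.astype(float)*2.2,0,255).astype(np.uint8)
cv2.imwrite('pics/c3a.png',a[:500]);cv2.imwrite('pics/c3b.png',a[460:])
```

```text
(no output)
```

View pics/c3a.png

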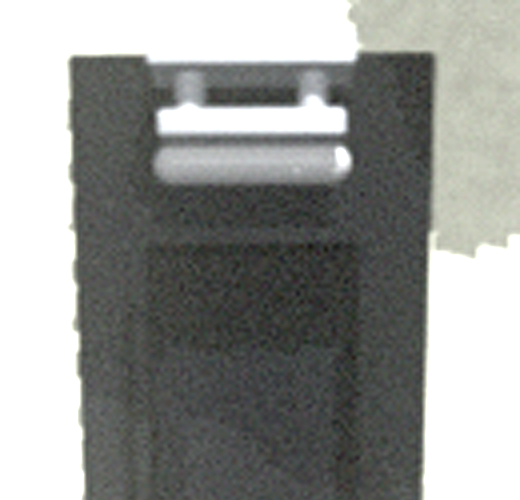

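View pics/c3b.png

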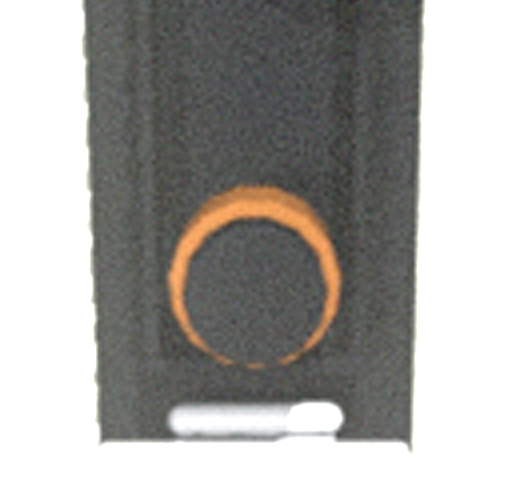

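Run:
```python
from h import *
im,m=load('w3')
c=lambda x,y,z: ray(m,255+(x+.5)/4-.5,20+(y+.5)/4-.5,z)
P0,P1=c(72,57,.006),c(434,55,.006); Q0,Q1=c(98,890,.006),c(411,890,.006)
yd=(P0+P1-Q0-Q1)/2;print('yaw centerline',np.degrees(np.arctan2(-yd[0],yd[1])),'L',np.degrees(np.arctan2(-(P0-Q0)[0],(P0-Q0)[1])),np.degrees(np.arctan2(-(P1-Q1)[0],(P1-Q1)[1])),'w',np.linalg.norm(P0-P1),np.linalg.norm(Q0-Q1))
n1,n2=c(253,163,.0165),c(256,878,.0165);print('noses',n1,n2,(n1+n2)/2,np.linalg.norm(n1-n2))
psi=np.radians(12.1);xh=np.array([np.cos(psi),np.sin(psi),0]);yh=np.array([-np.sin(psi),np.cos(psi),0])
C1=(P0+P1)/2-.096*yh;print('C from end',C1);C=np.array([.5229,.0355,0])
for n,p in [('end',(P0+P1)/2),('n1',n1),('n2',n2),('jarcap',c(257,751,.0445)),('wellend',c(253,242,.021)),('wellL',c(140,400,.021)),('wellL',c(152,400,.021)),('wellR',c(362,400,.021))]:
    d=p-C;print(n,d@xh*1000,d@yh*1000)
```

```text
yaw centerline 12.214676456818127 L 12.159923379249413 12.269323316318635 w 0.07260538020048644 0.07293800869678312
noses [0.5062 0.11   0.0165] [ 0.5377 -0.0336  0.0165] [0.522  0.0382 0.0165] 0.1469568315188216
C from end [0.5219 0.0371 0.006 ]
end -0.6843456614585847 97.78843498842495
n1 -0.6673496866152983 76.33247905546165
n2 0.0021923401719583326 -70.62282722343967
jarcap 0.15503730513286046 -36.209057045295566
wellend -0.6638670135860096 61.2834785108454
wellL -23.615517159069178 31.58034924566542
wellL -21.178204815864653 31.58043571055559
wellR 21.471276786121923 31.581948722522235
```

Emit:
carry_out(increments=[[-0.59, 2.87, -1.5, 0, 0, 0.002, 0.3], [-0.59, 2.87, -2.0, 0, 0, 0, 0.3], [-0.6, 2.87, -2.0, 0, 0, 0, 0.3], [0, 0, -3.0, 0, 0, 0, 0.3], [0, 0, -3.0, 0, 0, 0, 0.3], [0, 0, 0, 0, 0, 0, 0.3], [0, 0, 0, 0, 0, 0, 0.3], [0, 0, 0, 0, 0, 0, 0.3]])

```text
t: 4.05
eef_pos: [0.5158, 0.0721, 0.0785]
eef_rot: [0.55, 0.445, 0.549, -0.445]
force: [-0.1, 0.8, 0.1]
grip_width: 0.408
```

Run:
```python
from h import *
st(); im,m=snap('wrist','w4'); st()
im2,_=snap('top','t4'); st()
im2=im2[:,:,::-1]
cv2.imwrite('pics/c4.png',cv2.resize(im2[200:330,200:380],None,fx=4,fy=4,interpolation=cv2.INTER_CUBIC))
```

```text
t 4.05 pos mm [515.8  72.1  78.5] jawyaw 12.05 tilt [ 0.0014 -0.0002 -1.    ] F [-0.1  0.8  0.1] g 0.408 q [ 0.2   0.44 -0.49  1.79  0.25  0.97 -0.17]
t 4.1 pos mm [516.5  72.6  79.2] jawyaw 12.07 tilt [ 0.0032  0.0001 -1.    ] F [0.6 0.1 0.1] g 0.41 q [ 0.2   0.44 -0.49  1.79  0.25  0.97 -0.17]
t 4.15 pos mm [516.7  72.9  79.5] jawyaw 12.09 tilt [ 0.004   0.0002 -1.    ] F [1.  0.1 0.2] g 0.409 q [ 0.2   0.44 -0.49  1.79  0.25  0.97 -0.17]
```

View pics/w4.png

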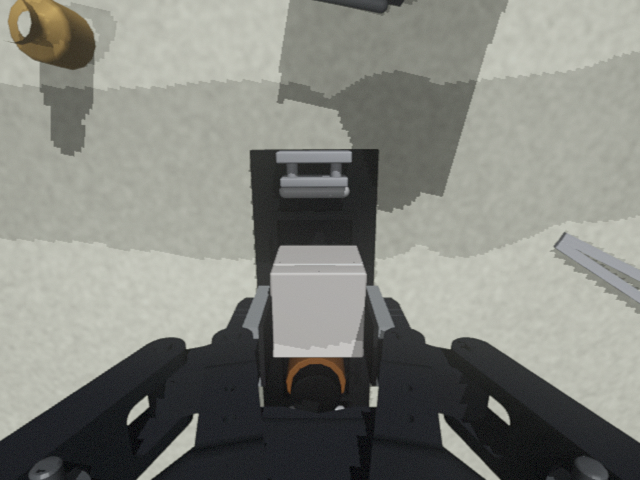

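View pics/c4.png

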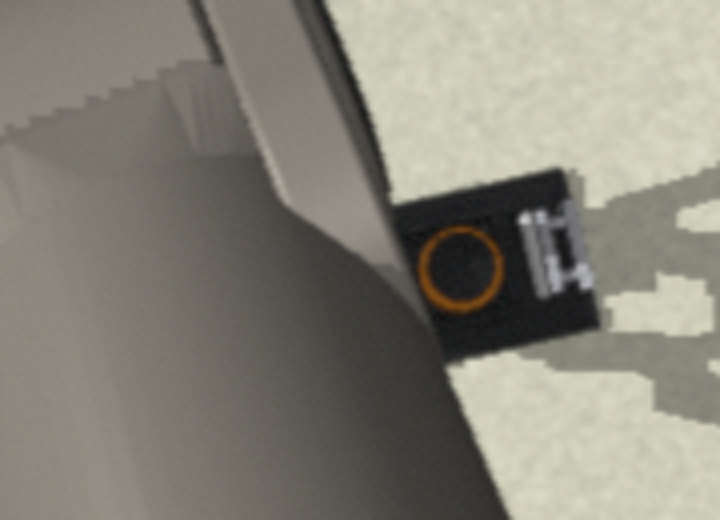

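Run:
```python
from h import *
im,m=load('w4')
cv2.imwrite('pics/c4b.png',np.clip(cv2.resize(im[140:300,240:390],None,fx=4,fy=4,interpolation=cv2.INTER_CUBIC).astype(float)*1.8,0,255).astype(np.uint8))
psi=np.radians(12.15);xh=np.array([np.cos(psi),np.sin(psi),0]);yh=np.array([-np.sin(psi),np.cos(psi),0])
T=np.array([.5158,.0721,0])
for n,u,v,z in [('nose',314,190,.0165),('endL',250,150,.006),('endR',378,150,.006),('boxfront',318,272,.0785-.0204+.036),('boxback',318,357,.0785-.0204+.036)]:
    d=ray(m,u,v,z)-T;print(n,d@xh*1000,d@yh*1000)
```

```text
nose -1.5432044926994184 39.62769887381152
endL -37.923789587059176 60.97055594590996
endR 34.879600336089545 60.8130268549504
boxfront 0.5395676800079057 20.603674671114746
boxback 0.46390208598577237 -15.214244832670676
```

View pics/c4b.png

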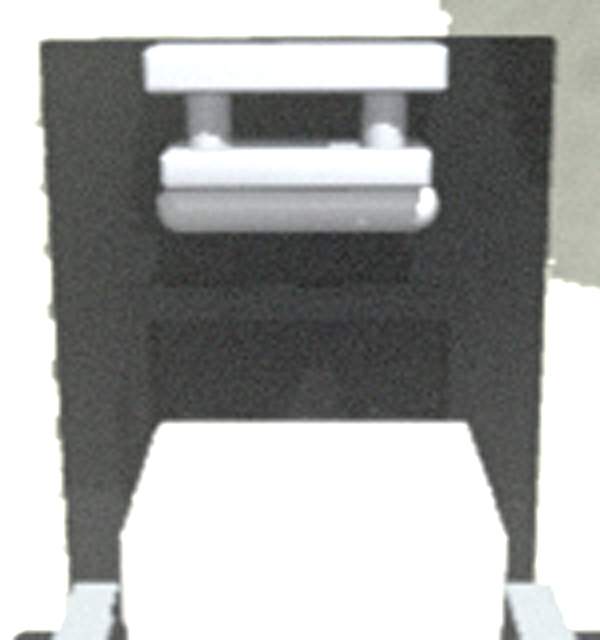

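Emit:
carry_out(increments=[[-0.2, -0.01, 0, 0, 0, 0, 0.3], [0, 0, -1.2, 0, 0, 0, 0.3], [0, 0, -1.2, 0, 0, 0, 0.3], [0, 0, -1.2, 0, 0, 0, 0.3], [0, 0, -1.0, 0, 0, 0, 0.3], [0, 0, 0, 0, 0, 0, 0.3], [0, 0, 0, 0, 0, 0, 0.3]])

```text
t: 4.73
eef_pos: [0.5128, 0.0733, 0.0317]
eef_rot: [0.55, 0.444, 0.55, -0.444]
force: [0.2, 0.5, 0.8]
grip_width: 0.41
```

Run:
```python
from h import *
st(); im,m=snap('wrist','w5'); st()
```

```text
t 4.73 pos mm [512.8  73.3  31.7] jawyaw 12.2 tilt [-0.0001 -0.0001 -1.    ] F [0.2 0.5 0.8] g 0.41 q [ 0.18  0.5  -0.47  1.84  0.29  0.87 -0.21]
t 4.78 pos mm [513.4  73.5  32.2] jawyaw 12.2 tilt [ 0.0011  0.0002 -1.    ] F [ 0.6  0.9 -0.7] g 0.411 q [ 0.18  0.5  -0.47  1.84  0.29  0.87 -0.21]
```

View pics/w5.png

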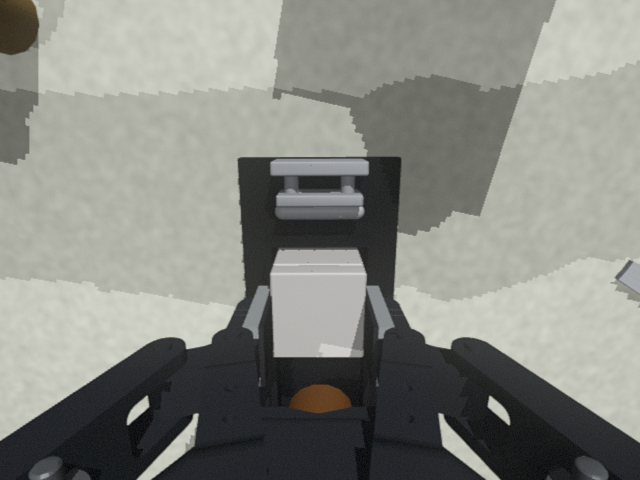

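Emit:
carry_out(increments=[[0, 0, -0.25, 0, 0, 0, 0.3], [0, 0, -0.25, 0, 0, 0, 0.3], [0, 0, -0.15, 0, 0, 0, 0.3], [0, 0, 0, 0, 0, 0, 0.3]])

```text
t: 5.12
eef_pos: [0.5135, 0.0736, 0.0264]
eef_rot: [0.551, 0.444, 0.55, -0.444]
force: [-2.3, -0.9, 7.3]
grip_width: 0.412
```

Run:
```python
from h import *
st(); im,m=snap('wrist','w6'); st()
psi=np.radians(12.15);xh=np.array([np.cos(psi),np.sin(psi),0]);yh=np.array([-np.sin(psi),np.cos(psi),0])
cv2.imwrite('pics/c6.png',np.clip(cv2.resize(im[140:420,220:420,::-1],None,fx=2.8,fy=2.1,interpolation=cv2.INTER_CUBIC).astype(float)*1.8,0,255).astype(np.uint8))
```

```text
t 5.12 pos mm [513.5  73.6  26.4] jawyaw 12.21 tilt [ 0.0015 -0.0003 -1.    ] F [-2.3 -0.9  7.3] g 0.412 q [ 0.18  0.51 -0.47  1.84  0.29  0.86 -0.21]
t 5.17 pos mm [513.5  73.6  26.4] jawyaw 12.21 tilt [ 0.0016 -0.0003 -1.    ] F [-1.5 -0.7  7. ] g 0.411 q [ 0.18  0.51 -0.47  1.84  0.29  0.86 -0.21]
```

View pics/c6.png

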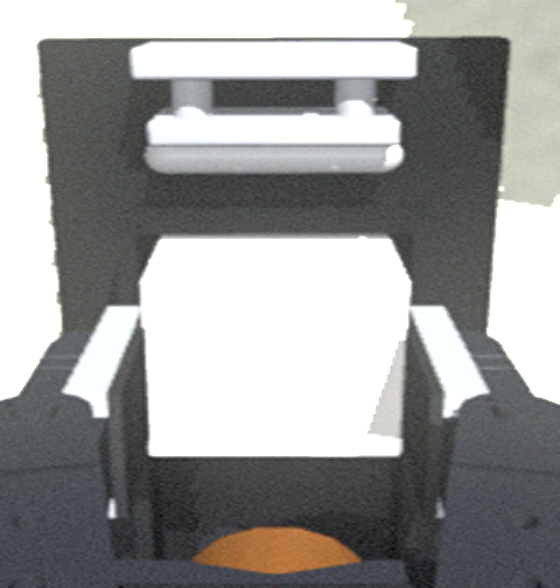

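Emit:
carry_out(increments=[[0, 0, 0, 0, 0, 0, 0.75], [0, 0, 0, 0, 0, 0, 0.75], [0, 0, 0, 0, 0, 0, 0.75], [0, 0, 2.0, 0, 0, 0, 1], [0, 0, 3.6, 0, 0, 0, 1], [0.2, -0.5, 3.6, 0, 0, 0, 1], [1.3, -3.4, 1.6, 0, 0, 0, 1], [1.3, -3.4, 1.6, 0, 0, 0, 1]])

```text
t: 5.83
eef_pos: [0.5418, 0.0027, 0.1516]
eef_rot: [0.553, 0.443, 0.551, -0.441]
force: [0.2, -1.2, -0.3]
grip_width: 0.996
```

Emit:
carry_out(increments=[[1.3, -3.4, 0, 0, 0, 0, 1], [1.3, -3.4, 0, 0, 0, 0, 1], [1.3, -3.4, 0, 0, 0, 0, 1], [1.3, -3.4, 0, 0, 0, 0, 1], [1.3, -3.4, 0, 0, 0, 0, 1], [1.3, -3.4, 0, 0, 0, 0, 1], [1.3, -3.46, 0, 0, 0, 0, 1], [0, 0, 0, 0, 0, 0, 1]])

```text
t: 6.5
eef_pos: [0.6313, -0.2504, 0.1469]
eef_rot: [0.549, 0.445, 0.546, -0.45]
force: [-0.6, -2.6, 1.1]
grip_width: 1.0
```

Emit:
carry_out(increments=[[0, 0, 0, 0, 0, 0, 1], [0, 0, 0, 0, 0, 0, 1]])

```text
t: 6.67
eef_pos: [0.6316, -0.2373, 0.1482]
eef_rot: [0.55, 0.444, 0.551, -0.444]
force: [0.9, -0.1, -0.2]
grip_width: 1.001
```

Run:
```python
from h import *
st(); im,m=snap('wrist','w7'); st()
im2,_=snap('top','t7')
cv2.imwrite('pics/c7.png',np.clip(cv2.resize(im2[210:330,220:370,::-1],None,fx=4,fy=4,interpolation=cv2.INTER_CUBIC).astype(float)*1.8,0,255).astype(np.uint8))
```

```text
t 6.67 pos mm [ 631.6 -237.3  148.2] jawyaw 12.22 tilt [-0.001  0.002 -1.   ] F [ 0.9 -0.1 -0.2] g 1.001 q [ 0.56  0.65 -0.39  1.23  0.24  1.3   0.39]
t 6.72 pos mm [ 631.8 -236.   148.6] jawyaw 12.33 tilt [-0.0005  0.0021 -1.    ] F [-0.1  0.9  0.1] g 0.998 q [ 0.56  0.65 -0.39  1.23  0.24  1.3   0.39]
```

View pics/w7.png

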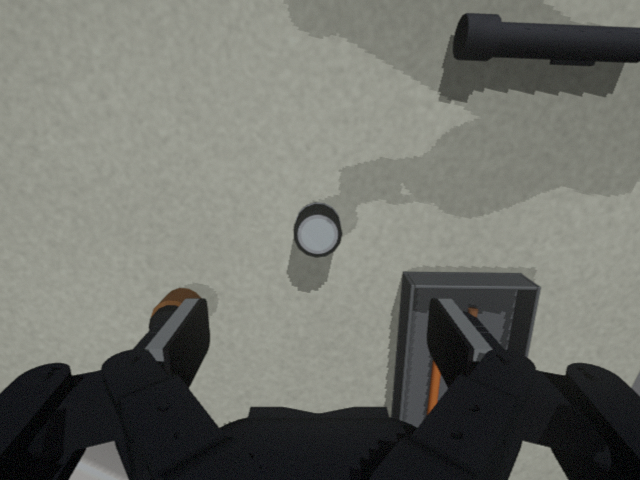

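View pics/c7.png

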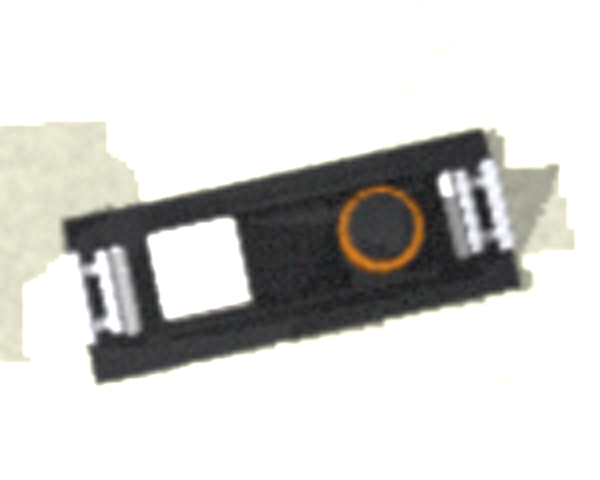

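Run:
```python
from h import *
im,m=load('w7')
T=np.array([.6317,-.2367,0]);psi=np.radians(12.2);xh=np.array([np.cos(psi),np.sin(psi),0]);yh=np.array([-np.sin(psi),np.cos(psi),0])
g=im[195:275,280:360].astype(int)
mask=((g.min(2)>125)&(g[:,:,0]>=g[:,:,2])).astype(np.uint8)*255
cs,_=cv2.findContours(mask,0,2);c=max(cs,key=cv2.contourArea);(u,v),r=cv2.minEnclosingCircle(c);print(u+280,v+195,r,cv2.contourArea(c))
for n,u,v,z in [('loupe',u+280,v+195,.034),('traycorner',403,275,.02),('rt',392,418,.0),('jar',175,318,.038)]:
    d=ray(m,u,v,z)-T;print(n,ray(m,u,v,z),d@xh*1000,d@yh*1000)
```

```text
317.375 233.875 19.076425552368164 1022.5
loupe [ 0.6315 -0.2367  0.034 ] -0.19013310878929127 0.02421191649029586
traycorner [ 0.7052 -0.2588  0.02  ] 67.13619233742801 -37.174021933172284
rt [ 0.741  -0.4078  0.    ] 70.67447329760962 -190.36883351591973
jar [ 0.5394 -0.3233  0.038 ] -108.51428210127195 -65.10977306147338
```

Emit:
carry_out(increments=[[0, 0, -3.0, 0, 0, 0, 0.85], [0, 0, -3.0, 0, 0, 0, 0.85], [0, 0, -3.0, 0, 0, 0, 0.85], [0, 0, -3.0, 0, 0, 0, 0.85], [0, 0, -1.1, 0, 0, 0, 0.85], [0, 0, 0, 0, 0, 0, 0.3], [0, 0, 0, 0, 0, 0, 0.3], [0, 0, 0, 0, 0, 0, 0.3]], force=40)

```text
t: 7.43
eef_pos: [0.6338, -0.238, 0.0207]
eef_rot: [0.552, 0.444, 0.549, -0.443]
force: [-0.3, -0.3, 0.2]
grip_width: 0.432
```

Emit:
carry_out(increments=[[0, 0, 0, 0, 0, 0, 0.3], [0, 0, 0, 0, 0, 0, 0.3], [0, 0, 0, 0, 0, 0, 0.3], [0, 0, 0, 0, 0, 0, 0.3]])

```text
t: 7.77
eef_pos: [0.6341, -0.2384, 0.0211]
eef_rot: [0.552, 0.445, 0.549, -0.443]
force: [-0.6, 0.2, 6.7]
grip_width: 0.4
```

Run:
```python
from h import *
st(); im,m=snap('wrist','w8'); st()
```

```text
t 7.77 pos mm [ 634.1 -238.4   21.1] jawyaw 12.21 tilt [ 0.0053 -0.0013 -1.    ] F [-0.6  0.2  6.7] g 0.4 q [ 0.55  0.77 -0.37  1.37  0.29  1.05  0.35]
t 7.82 pos mm [ 634.1 -238.4   21. ] jawyaw 12.21 tilt [ 0.0052 -0.0012 -1.    ] F [0.6 0.8 6.9] g 0.401 q [ 0.55  0.77 -0.37  1.37  0.29  1.05  0.35]
```

View pics/w8.png

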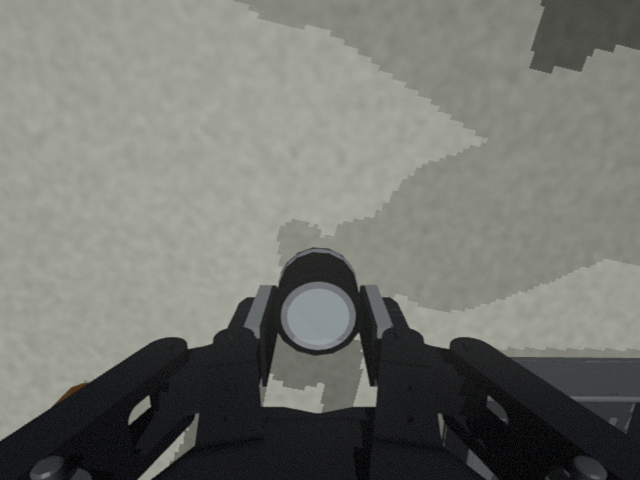

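Emit:
carry_out(increments=[[0, 0, 3.0, 0, 0, 0, 0.3], [-1.46, 3.2, 2.0, 0, 0, 0, 0.3], [-1.46, 3.2, 2.0, 0, 0, 0, 0.3], [-1.46, 3.2, 2.0, 0, 0, 0, 0.3], [-1.46, 3.2, 2.0, 0, 0, 0, 0.3], [-1.46, 3.2, 2.0, 0, 0, 0, 0.3], [-1.46, 3.2, 2.0, 0, 0, 0, 0.3], [-1.46, 3.2, 2.0, 0, 0, 0, 0.3]])

```text
t: 8.48
eef_pos: [0.5286, -0.0128, 0.1895]
eef_rot: [0.551, 0.444, 0.55, -0.444]
force: [0.6, -0.6, -0.8]
grip_width: 0.401
```

Emit:
carry_out(increments=[[0, 0, 0, 0, 0, 0, 0.3], [0, 0, 0, 0, 0, 0, 0.3], [0, 0, 0, 0, 0, 0, 0.3], [0, 0, 0, 0, 0, 0, 0.3]])

```text
t: 8.82
eef_pos: [0.5295, -0.0163, 0.1873]
eef_rot: [0.55, 0.444, 0.55, -0.445]
force: [0.3, 0.1, -0.4]
grip_width: 0.404
```

Run:
```python
from h import *
st(); im,m=snap('wrist','w9'); st()
im=im[:,:,::-1]
a=cv2.resize(im[20:260,255:385],None,fx=4,fy=4,interpolation=cv2.INTER_CUBIC)
a=np.clip(a.astype(float)*2.0,0,255).astype(np.uint8)
cv2.imwrite('pics/c9a.png',a[:500]);cv2.imwrite('pics/c9b.png',a[460:])
_,m=load('w8');T=np.array([.6341,-.2384,0]);psi=np.radians(12.2);xh=np.array([np.cos(psi),np.sin(psi),0]);yh=np.array([-np.sin(psi),np.cos(psi),0])
d=ray(m,318,316,.034)-T;print(d@xh,d@yh)
```

```text
t 8.82 pos mm [529.5 -16.3 187.3] jawyaw 12.05 tilt [-0.0012 -0.0012 -1.    ] F [ 0.3  0.1 -0.4] g 0.404 q [ 0.37  0.34 -0.49  1.62  0.17  1.22  0.06]
t 8.87 pos mm [529.4 -16.4 187. ] jawyaw 12.02 tilt [-0.0017 -0.0008 -1.    ] F [ 0.4 -0.  -0. ] g 0.399 q [ 0.37  0.34 -0.49  1.62  0.17  1.22  0.06]
0.0004897443131632901 0.001230983225702464
```

View pics/c9a.png

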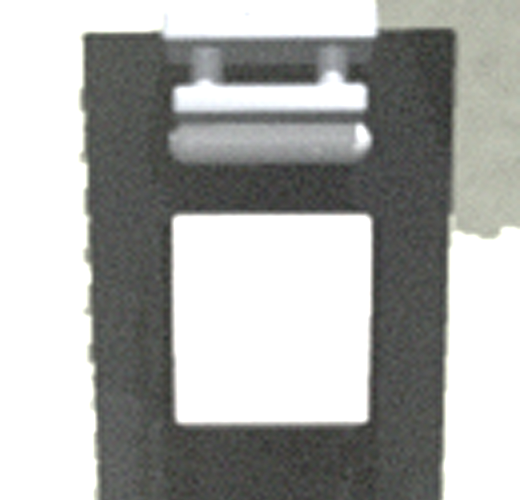

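View pics/c9b.png

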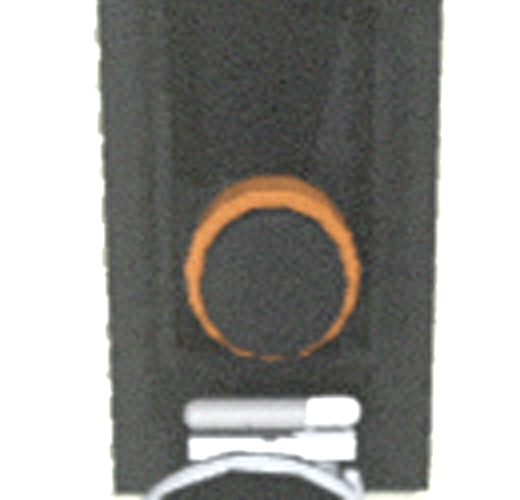

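Run:
```python
from h import *
im,m=load('w9')
c=lambda x,y,z: ray(m,255+(x+.5)/4-.5,20+(y+.5)/4-.5,z)
psi=np.radians(12.15);xh=np.array([np.cos(psi),np.sin(psi),0]);yh=np.array([-np.sin(psi),np.cos(psi),0])
T=np.array([.5295,-.0163,0])
for n,p in [('n1',c(270,143,.0165)),('boxback',c(270,214,.042)),('boxfront',c(270,424,.042)),('boxL',c(173,300,.042)),('boxR',c(371,300,.042)),('jarcap',c(274,743,.0445)),('n2',c(272,872,.0165)),('R',c(440,500,.006)),('L',c(99,500,.006)),('loupetop',ray(m,318,316,.187-.021+.034))]:
    d=p-T;print(n,d@xh*1000,d@yh*1000)
```

```text
n1 3.7995381457508195 128.27933200429746
boxback 3.571369171801402 111.83004549519296
boxfront 3.6025005818193168 75.65450234752652
boxL -14.16482835267377 97.37662468183343
boxR 22.0614592185087 97.29205133591297
jarcap 4.416483963274418 15.684547413976048
n2 4.368220788600166 -18.478720079083494
R 40.20643099153331 60.886319186489324
L -32.51558711712245 61.044700336078684
loupetop 0.5542243568026912 1.0987585128052244
```

Emit:
carry_out(increments=[[-0.4, 2.66, -1.0, 0, 0, 0.002, 0.3], [-0.4, 2.65, -2.2, 0, 0, 0, 0.3], [0, 0, -3.0, 0, 0, 0, 0.3], [0, 0, -3.0, 0, 0, 0, 0.3], [0, 0, -1.0, 0, 0, 0, 0.3], [0, 0, 0, 0, 0, 0, 0.3], [0, 0, 0, 0, 0, 0, 0.3], [0, 0, 0, 0, 0, 0, 0.3]])

```text
t: 9.53
eef_pos: [0.5233, 0.0383, 0.0875]
eef_rot: [0.551, 0.445, 0.55, -0.443]
force: [0.2, 0.0, 0.4]
grip_width: 0.402
```

Emit:
carry_out(increments=[[0, 0, 0, 0, 0, 0, 0.3], [0, 0, 0, 0, 0, 0, 0.3]])

```text
t: 9.7
eef_pos: [0.5231, 0.0388, 0.0876]
eef_rot: [0.552, 0.444, 0.55, -0.443]
force: [0.3, -0.5, -0.2]
grip_width: 0.4
```

Run:
```python
from h import *
st(); im,m=snap('wrist','w10'); st()
```

```text
t 9.7 pos mm [523.1  38.8  87.6] jawyaw 12.28 tilt [ 0.0034  0.0001 -1.    ] F [ 0.3 -0.5 -0.2] g 0.4 q [ 0.27  0.43 -0.49  1.77  0.24  0.99 -0.1 ]
t 9.75 pos mm [522.8  38.8  87.4] jawyaw 12.3 tilt [ 0.0029 -0.     -1.    ] F [-0.2  0.9  0.1] g 0.4 q [ 0.27  0.43 -0.49  1.77  0.24  0.99 -0.1 ]
```

View pics/w10.png

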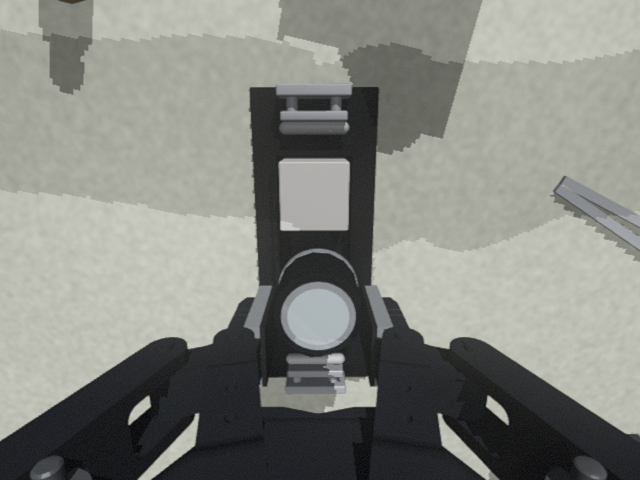

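Run:
```python
from h import *
im,m=load('w10')
psi=np.radians(12.2);xh=np.array([np.cos(psi),np.sin(psi),0]);yh=np.array([-np.sin(psi),np.cos(psi),0])
T=np.array([.5231,.0388,0])
cv2.imwrite('pics/c10.png',np.clip(cv2.resize(im[80:400,230:410],None,fx=2.8,fy=1.8,interpolation=cv2.INTER_CUBIC).astype(float)*1.8,0,255).astype(np.uint8))
for n,u,v,z in [('n1',314.5,128,.0165),('boxback',314.5,159,.042),('boxfront',314.5,230,.042),('n2',315.5,357,.0165),('endL',250,88,.006),('endR',378,88,.006),('loupe',318,316,.0876-.021+.034)]:
    d=ray(m,u,v,z)-T;print(n,d@xh*1000,d@yh*1000)
```

```text
n1 -1.2415460853892326 72.79276235460465
boxback -1.1211782459294048 57.49656442007413
boxfront -1.1778683023215308 20.76585698276815
n2 -0.8015984210566471 -72.96370430735514
endL -37.85548697454195 94.6471916815791
endR 34.795160330759416 94.75337720208888
loupe 0.487332490951035 1.235508040908374
```

View pics/c10.png

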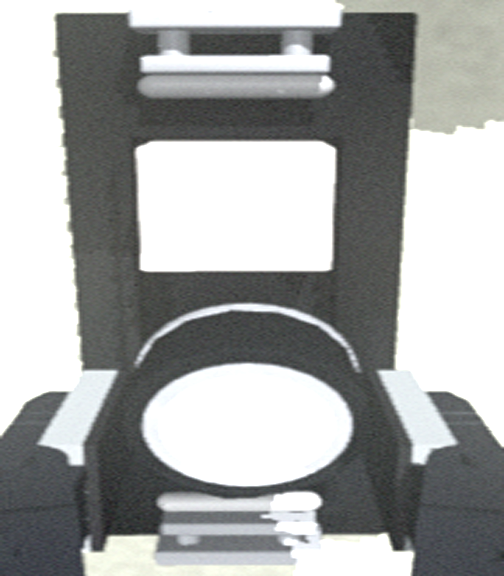

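Emit:
carry_out(increments=[[-0.14, -0.17, -0.5, 0, 0, 0, 0.3], [0, 0, -1.2, 0, 0, 0, 0.3], [0, 0, -1.2, 0, 0, 0, 0.3], [0, 0, -1.2, 0, 0, 0, 0.3], [0, 0, -1.0, 0, 0, 0, 0.3], [0, 0, -0.3, 0, 0, 0, 0.3], [0, 0, 0, 0, 0, 0, 0.3], [0, 0, 0, 0, 0, 0, 0.3]])

```text
t: 10.42
eef_pos: [0.5204, 0.0373, 0.0322]
eef_rot: [0.551, 0.444, 0.551, -0.443]
force: [1.2, 0.6, 0.2]
grip_width: 0.401
```

Run:
```python
from h import *
st(); im,m=snap('wrist','w11'); st()
im=im[:,:,::-1]
cv2.imwrite('pics/c11.png',np.clip(cv2.resize(im[80:420,220:420],None,fx=2.8,fy=1.7,interpolation=cv2.INTER_CUBIC).astype(float)*1.8,0,255).astype(np.uint8))
```

```text
t 10.42 pos mm [520.4  37.3  32.2] jawyaw 12.33 tilt [ 0.0004  0.0001 -1.    ] F [1.2 0.6 0.2] g 0.401 q [ 0.25  0.5  -0.46  1.83  0.28  0.88 -0.13]
t 10.47 pos mm [520.8  37.3  32.6] jawyaw 12.33 tilt [ 0.0012  0.0002 -1.    ] F [-0.2 -0.7 -0.1] g 0.401 q [ 0.25  0.5  -0.46  1.83  0.28  0.88 -0.13]
```

View pics/c11.png

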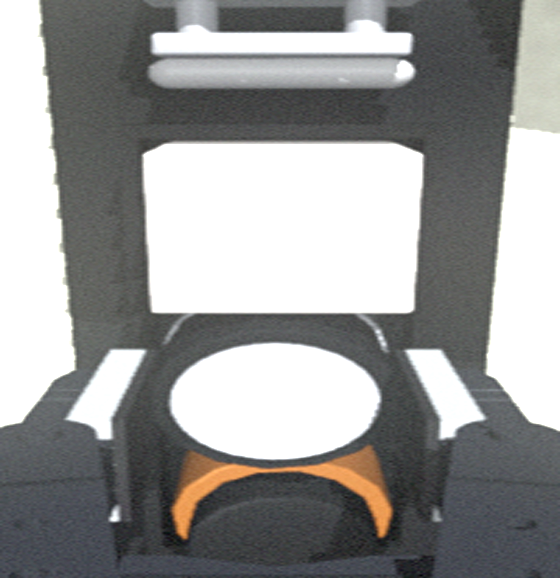

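Emit:
carry_out(increments=[[0, 0, -0.3, 0, 0, 0, 0.3], [0, 0, -0.3, 0, 0, 0, 0.3], [0, 0, -0.05, 0, 0, 0, 0.3], [0, 0, 0, 0, 0, 0, 0.3]])

```text
t: 10.8
eef_pos: [0.5211, 0.0374, 0.0269]
eef_rot: [0.551, 0.444, 0.55, -0.443]
force: [-1.9, -1.0, 6.3]
grip_width: 0.399
```

Run:
```python
from h import *
st()
```

```text
t 10.8 pos mm [521.1  37.4  26.9] jawyaw 12.32 tilt [ 0.0019 -0.0003 -1.    ] F [-1.9 -1.   6.3] g 0.399 q [ 0.24  0.51 -0.46  1.83  0.29  0.87 -0.14]
```

Emit:
carry_out(increments=[[0, 0, 0, 0, 0, 0, 0.75], [0, 0, 0, 0, 0, 0, 0.75], [0, 0, 0, 0, 0, 0, 0.75], [0, 0, 2.0, 0, 0, 0, 1], [0, 0, 3.6, 0, 0, 0, 1], [0, 0, 3.6, 0, 0, 0, 1], [-0.3, 3.4, 2.0, 0, 0, -0.06, 1], [-0.3, 3.4, 2.0, 0, 0, -0.06, 1]])

```text
t: 11.47
eef_pos: [0.5156, 0.1029, 0.1593]
eef_rot: [0.522, 0.479, 0.52, -0.478]
force: [0.9, 2.0, -0.7]
grip_width: 1.0
```

Emit:
carry_out(increments=[[-0.3, 3.4, 2.0, 0, 0, -0.06, 1], [-0.3, 3.4, 2.0, 0, 0, 0, 1], [-0.3, 3.4, 0, 0, 0, 0, 1], [-0.3, 3.4, 0, 0, 0, 0, 1], [-0.3, 3.4, 0, 0, 0, 0, 1], [0, 0, 0, 0, 0, 0, 1], [0, 0, 0, 0, 0, 0, 1], [0, 0, 0, 0, 0, 0, 1]])

```text
t: 12.13
eef_pos: [0.4992, 0.2745, 0.1969]
eef_rot: [0.509, 0.491, 0.509, -0.492]
force: [0.5, -0.9, -0.4]
grip_width: 1.001
```

Run:
```python
from h import *
st(); im,m=snap('wrist','w12'); st()
print(proj(m,(.4998,.2749,.065)))
```

```text
t 12.13 pos mm [499.2 274.5 196.9] jawyaw 2.02 tilt [-0.0005 -0.0015 -1.    ] F [ 0.5 -0.9 -0.4] g 1.001 q [-0.14  0.43 -0.55  1.49  0.23  1.29 -0.68]
t 12.18 pos mm [499.7 273.5 197. ] jawyaw 1.91 tilt [-0.0003 -0.0018 -1.    ] F [ 0.5 -0.8  0.2] g 0.996 q [-0.14  0.43 -0.55  1.5   0.23  1.29 -0.68]
(np.float64(318.08238058752477), np.float64(227.7886857619063))
```

View pics/w12.png

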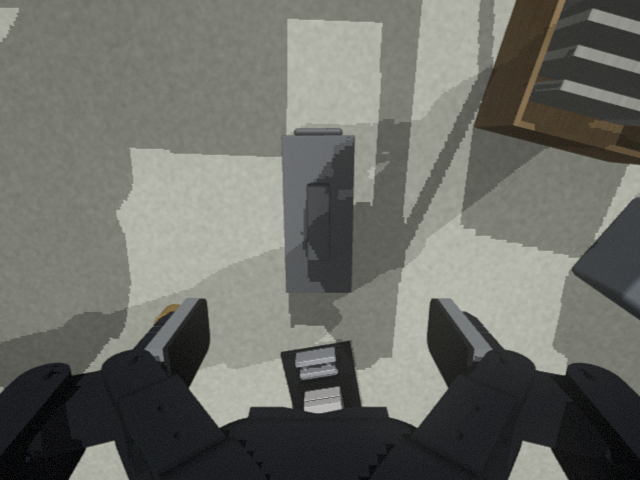

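Run:
```python
from h import *
im,m=load('w12')
psi=np.radians(2);xh=np.array([np.cos(psi),np.sin(psi),0]);yh=np.array([-np.sin(psi),np.cos(psi),0])
T=np.array([.4992,.2745,0])
cv2.imwrite('pics/c12.png',np.clip(cv2.resize(im[120:310,270:370],None,fx=5,fy=3.1,interpolation=cv2.INTER_CUBIC).astype(float)*1.8,0,255).astype(np.uint8))
for n,u,v,z in [('TL',282,136,.045),('TR',354,136,.045),('BL',286,292,.045),('BR',352,292,.045),('ribT',318,184,.065),('ribB',318,260,.065)]:
    d=ray(m,u,v,z)-T;print(n,d@xh*1000,d@yh*1000)
```

```text
TL -27.211735918384658 68.27758504797642
TR 28.294507076448784 68.27728555934776
BL -27.2424192460788 -62.11945723818051
BR 30.059086652412212 -62.109324418422055
ribT 0.5505242190111979 33.96816433754164
ribB 0.549980124272828 -25.810543180683503
```

View pics/c12.png

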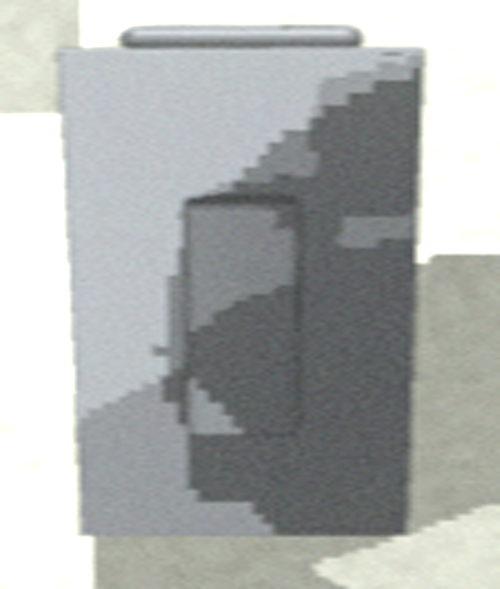

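Emit:
carry_out(increments=[[0, 0.25, -3.0, 0, 0, 0, 0.5], [0, 0, -3.0, 0, 0, 0, 0.5], [0, 0, -3.0, 0, 0, 0, 0.5], [0, 0, -3.0, 0, 0, 0, 0.5], [0, 0, -2.0, 0, 0, 0, 0.5], [0, 0, -1.0, 0, 0, 0, 0.5], [0, 0, 0, 0, 0, 0, 0.5], [0, 0, 0, 0, 0, 0, 0.5]], force=90)

```text
t: 12.85
eef_pos: [0.5002, 0.2769, 0.0481]
eef_rot: [0.508, 0.492, 0.508, -0.491]
force: [-0.8, 0.6, 0.4]
grip_width: 0.496
```

Run:
```python
from h import *
st(); im,m=snap('wrist','w13'); st()
```

```text
t 12.85 pos mm [500.2 276.9  48.1] jawyaw 1.9 tilt [ 0.0009  0.0001 -1.    ] F [-0.8  0.6  0.4] g 0.496 q [-0.18  0.57 -0.5   1.67  0.32  0.98 -0.76]
t 12.9 pos mm [500.5 277.7  48.9] jawyaw 1.93 tilt [ 0.0022  0.0011 -1.    ] F [-0.7  0.4 -0.1] g 0.5 q [-0.18  0.57 -0.5   1.67  0.32  0.98 -0.76]
```

View pics/w13.png

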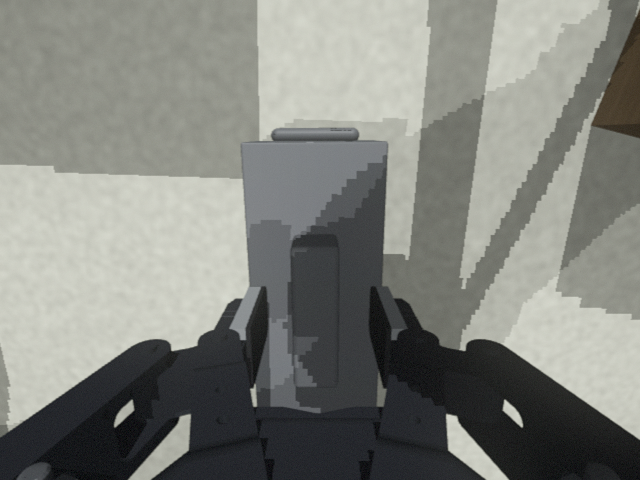

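Emit:
carry_out(increments=[[0, 0, -0.15, 0, 0, 0, 0.3], [0, 0, 0, 0, 0, 0, 0.05], [0, 0, 0, 0, 0, 0, 0.05], [0, 0, 0, 0, 0, 0, 0.05], [0, 0, 0, 0, 0, 0, 0.05], [0, 0, 0, 0, 0, 0, 0.05]], force=90)

```text
t: 13.4
eef_pos: [0.4998, 0.2781, 0.0474]
eef_rot: [0.509, 0.492, 0.508, -0.491]
force: [-1.2, -0.4, 6.8]
grip_width: 0.192
```

Run:
```python
from h import *
st(); im,m=snap('wrist','w14'); st()
```

```text
t 13.4 pos mm [499.8 278.1  47.4] jawyaw 2.01 tilt [ 0.0017  0.0006 -1.    ] F [-1.2 -0.4  6.8] g 0.192 q [-0.18  0.58 -0.5   1.67  0.32  0.97 -0.76]
t 13.45 pos mm [499.7 278.1  47.3] jawyaw 2.01 tilt [ 0.0016  0.0006 -1.    ] F [-0.8 -1.5  5.5] g 0.187 q [-0.18  0.58 -0.5   1.67  0.32  0.97 -0.76]
```

View pics/w14.png

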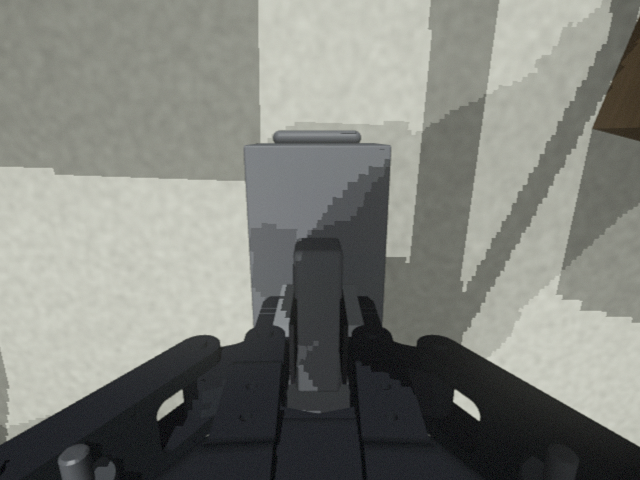

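Run:
```python
from h import *
im,m=load('w14');st()
psi=np.radians(2);xh=np.array([np.cos(psi),np.sin(psi),0]);yh=np.array([-np.sin(psi),np.cos(psi),0])
T=np.array([.4998,.2781,0])
for n,u,v,z in [('TL',245,145,.045),('TR',391,145,.045),('bead',317,136.5,.0055),('ribT',318,250,.065),('ribT',318,239,.065)]:
    d=ray(m,u,v,z)-T;print(n,d@xh*1000,d@yh*1000)
im2,_=snap('top','t14'); im2=im2[:,:,::-1]
a=np.clip(cv2.resize(im2[210:330,220:370],None,fx=4,fy=4,interpolation=cv2.INTER_CUBIC).astype(float)*1.8,0,255).astype(np.uint8)
cv2.imwrite('pics/c14.png',a)
b=cv2.resize(im[120:260,230:405],None,fx=4,fy=4,interpolation=cv2.INTER_CUBIC);cv2.imwrite('pics/c14b.png',b)
```

```text
t 13.45 pos mm [499.7 278.1  47.3] jawyaw 2.01 tilt [ 0.0016  0.0006 -1.    ] F [-0.8 -1.5  5.5] g 0.187 q [-0.18  0.58 -0.5   1.67  0.32  0.97 -0.76]
TL -27.311933006030383 65.57953148627003
TR 28.50652714658195 65.5641363210479
bead 0.17937000766805292 68.56442665772049
ribT 0.5408598191590354 29.800241277599422
ribT 0.5417974033723981 33.875238021563014
```

View pics/c14.png

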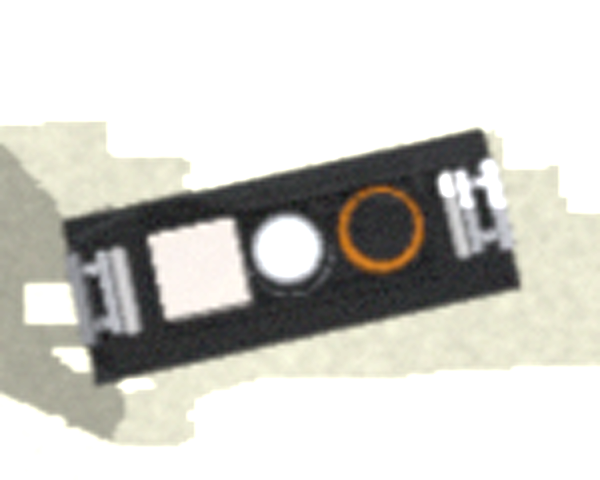

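View pics/c14b.png

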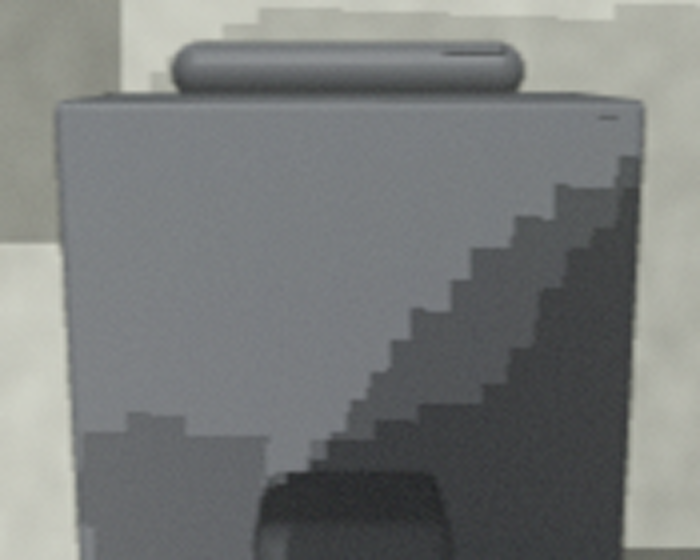

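Emit:
carry_out(increments=[[0, 0, 1.5, 0, 0, 0, 0.05], [0, 0, 3.0, 0, 0, 0, 0.05], [0, 0, 3.0, 0, 0, 0, 0.05], [0.1, -1.0, 2.8, 0, 0, 0, 0.05], [0.3, -3.0, 0, 0, 0, 0.03, 0.05], [0.3, -3.2, 0, 0, 0, 0.03, 0.05], [0.3, -3.2, 0, 0, 0, 0.03, 0.05], [0.3, -3.2, 0, 0, 0, 0.03, 0.05]])

```text
t: 14.17
eef_pos: [0.5119, 0.1403, 0.1488]
eef_rot: [0.538, 0.459, 0.538, -0.459]
force: [0.5, 0.1, -1.0]
grip_width: 0.184
```

Emit:
carry_out(increments=[[0.3, -3.2, 0, 0, 0, 0.03, 0.05], [0.3, -3.2, 0, 0, 0, 0.028, 0.05], [0.27, -2.97, 0, 0, 0, 0, 0.05], [0, -1.0, 0, 0, 0, 0, 0.05], [0, 0, 0, 0, 0, 0, 0.05], [0, 0, 0, 0, 0, 0, 0.05], [0, 0, 0, 0, 0, 0, 0.05], [0, 0, 0, 0, 0, 0, 0.05]])

```text
t: 14.83
eef_pos: [0.5206, 0.0408, 0.1491]
eef_rot: [0.551, 0.443, 0.552, -0.442]
force: [0.1, 0.6, -2.7]
grip_width: 0.186
```

Run:
```python
from h import *
st(); im,m=snap('wrist','w15'); st()
```

```text
t 14.83 pos mm [520.6  40.8 149.1] jawyaw 12.44 tilt [ 0.0001  0.0015 -1.    ] F [ 0.1  0.6 -2.7] g 0.186 q [ 0.3   0.37 -0.53  1.7   0.2   1.13 -0.07]
t 14.88 pos mm [520.7  40.5 149.1] jawyaw 12.44 tilt [ 0.0001  0.0012 -1.    ] F [-0.2 -0.5 -2. ] g 0.186 q [ 0.3   0.37 -0.53  1.7   0.2   1.13 -0.07]
```

View pics/w15.png

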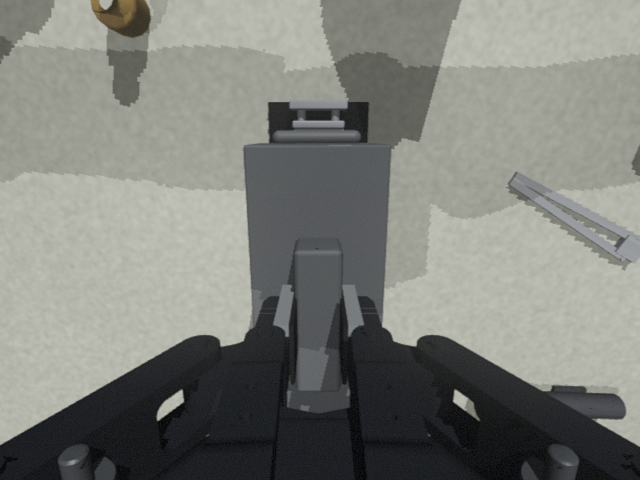

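Run:
```python
from h import *
im,m=load('w15')
cv2.imwrite('pics/c15.png',np.clip(cv2.resize(im[90:160,235:400],None,fx=4.5,fy=4.5,interpolation=cv2.INTER_CUBIC).astype(float)*1.8,0,255).astype(np.uint8))
```

```text
(no output)
```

View pics/c15.png

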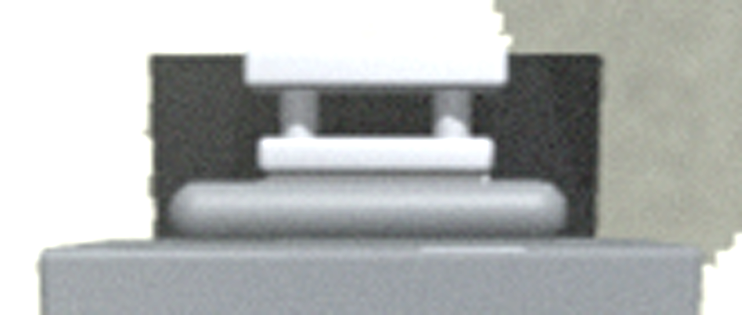

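Run:
```python
from h import *
im,m=load('w15')
psi=np.radians(12.3);xh=np.array([np.cos(psi),np.sin(psi),0]);yh=np.array([-np.sin(psi),np.cos(psi),0])
T=np.array([.5206,.0408,0]);hz=.149-.0474
P={}
for n,u,v,z in [('eL',268.6,102.2,.006),('eR',368.8,102.2,.006),('clipL',290,102.3,.025),('clipR',348,102.3,.025),('hoodL',244.4,145,.045+hz),('hoodR',390.6,145,.045+hz),('bead',317.5,136.3,.0055+hz),('sideL',269.8,142,.006),('sideR',367.8,142,.006)]:
    d=ray(m,u,v,z)-T;P[n]=d;print(n,d@xh*1000,d@yh*1000)
d=P['eR']-P['eL'];print('edge yaw',np.degrees(np.arctan2(d[1],d[0])))
```

```text
eL -35.62573476045185 92.28123619277692
eR 37.59261551502729 92.4416390578061
clipL -18.638599181512483 90.69914167168845
clipR 20.930024496364226 90.78582135332923
hoodL -27.72012796398266 65.38851360055651
hoodR 28.246906401264624 65.50790821999747
bead 0.22439240813032327 68.57387772965687
sideL -35.68969045214416 64.16445306301884
sideR 37.95660221337835 64.32186785276963
edge yaw 12.425520343612176
```

Emit:
carry_out(increments=[[0.1, -0.21, -0.6, 0, 0, -0.002, 0.05], [0, 0, -2.0, 0, 0, 0, 0.05], [0, 0, -2.0, 0, 0, 0, 0.05], [0, 0, -1.5, 0, 0, 0, 0.05], [0, 0, -0.8, 0, 0, 0, 0.05], [0, 0, 0, 0, 0, 0, 0.05], [0, 0, 0, 0, 0, 0, 0.05]])

```text
t: 15.47
eef_pos: [0.5219, 0.0363, 0.0799]
eef_rot: [0.55, 0.444, 0.55, -0.444]
force: [-0.1, 0.1, -0.8]
grip_width: 0.186
```

Run:
```python
from h import *
st(); im,m=snap('wrist','w16'); st()
im=im[:,:,::-1]
cv2.imwrite('pics/c16.png',np.clip(cv2.resize(im[90:180,225:410],None,fx=4,fy=4,interpolation=cv2.INTER_CUBIC).astype(float)*1.8,0,255).astype(np.uint8))
im2,_=snap('scene','s16'); im2=im2[:,:,::-1]
cv2.imwrite('pics/c16s.png',np.clip(cv2.resize(im2[180:310,260:400],None,fx=4,fy=4,interpolation=cv2.INTER_CUBIC).astype(float)*1.6,0,255).astype(np.uint8))
```

```text
t 15.47 pos mm [521.9  36.3  79.9] jawyaw 12.13 tilt [-0.0004  0.0003 -1.    ] F [-0.1  0.1 -0.8] g 0.186 q [ 0.28  0.44 -0.5   1.78  0.25  0.98 -0.11]
t 15.52 pos mm [522.6  36.4  80.6] jawyaw 12.13 tilt [ 0.0014  0.0003 -1.    ] F [ 0.2  0.7 -1.3] g 0.186 q [ 0.28  0.44 -0.5   1.78  0.25  0.98 -0.11]
```

View pics/c16.png

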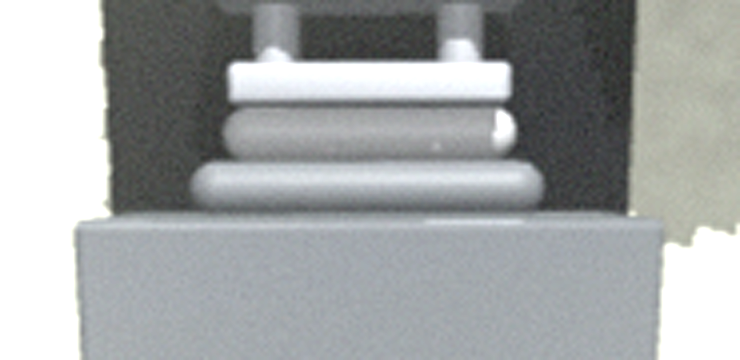

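View pics/c16s.png

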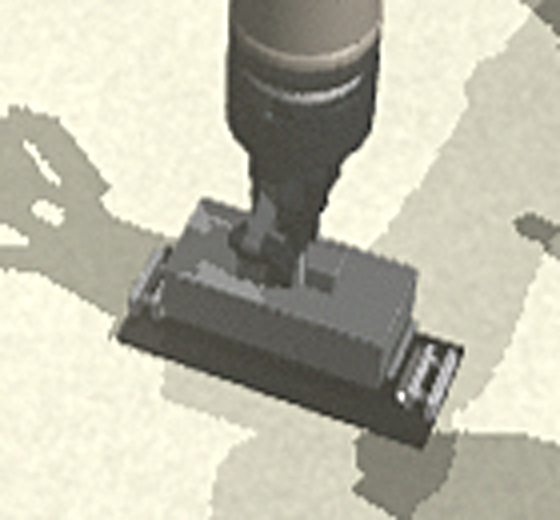

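```bash
cat > meas.py <<'E'
from h import *
im,m=load('w16')
def run(m,T,psi,hz,items):
    psi=np.radians(psi);xh=np.array([np.cos(psi),np.sin(psi),0]);yh=np.array([-np.sin(psi),np.cos(psi),0])
    for n,u,v,z in items:
        d=ray(m,u,v,z)-T;print(n,(d@xh*1000).round(2),(d@yh*1000).round(2))
if __name__=='__main__':
    hz=.0802-.0474
    run(m,np.array([.5219,.0363,0]),12.2,hz,[('nose',317.5,123.5,.0165),('pL',253.2,143.5,.006),('pR',382.8,143.5,.006),('bead',316.9,136.5,.0055+hz),('hL',244.5,145,.045+hz),('hR',390.5,145,.045+hz),('pL2',251.2,94,.006),('pR2',384,94,.006)])
E
python3 meas.py
```

```text
nose 0.42 75.07
pL -36.27 64.54
pR 37.6 64.43
bead 0.15 68.45
hL -27.36 65.51
hR 28.34 65.43
pL2 -36.07 90.92
pR2 37.04 90.81
```

Emit:
carry_out(increments=[[-0.04, 0.2, 0, 0, 0, 0, 0.05], [0, 0, -0.4, 0, 0, 0, 0.05], [0, 0, -0.4, 0, 0, 0, 0.05], [0, 0, 0, 0, 0, 0, 0.05], [0, 0, 0, 0, 0, 0, 0.05]])

```text
t: 15.98
eef_pos: [0.5211, 0.0377, 0.0717]
eef_rot: [0.55, 0.444, 0.55, -0.445]
force: [-0.6, 0.1, -1.8]
grip_width: 0.186
```

Run:
```python
from h import *
st(); im,m=snap('wrist','w17'); st()
im=im[:,:,::-1]
cv2.imwrite('pics/c17.png',np.clip(cv2.resize(im[90:180,225:410],None,fx=4,fy=4,interpolation=cv2.INTER_CUBIC).astype(float)*1.8,0,255).astype(np.uint8))
```

```text
t 15.98 pos mm [521.1  37.7  71.7] jawyaw 12.09 tilt [-0.0008 -0.0002 -1.    ] F [-0.6  0.1 -1.8] g 0.186 q [ 0.28  0.45 -0.5   1.79  0.26  0.97 -0.12]
t 16.03 pos mm [521.3  37.8  71.8] jawyaw 12.09 tilt [-0.0004 -0.0001 -1.    ] F [-0.7  0.7 -1.1] g 0.183 q [ 0.28  0.45 -0.5   1.79  0.26  0.97 -0.12]
```

View pics/c17.png

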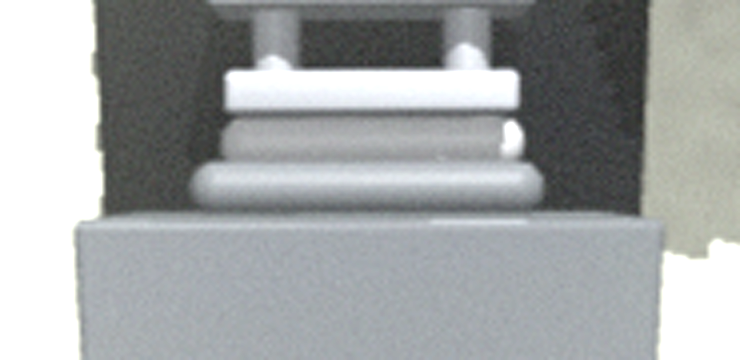

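Run:
```python
from meas import *
_,m=load('w17');hz=.0717-.0474
run(m,np.array([.5211,.0377,0]),12.2,hz,[('nosetop',318,119.3,.018),('nose',318,125.3,.0165),('pL',251.2,143,.006),('pR',385.2,143,.006),('bead',316.9,136.5,.0055+hz),('hL',244.5,145,.045+hz),('hR',390.5,145,.045+hz)])
```

```text
nosetop 0.77 76.8
nose 0.76 73.92
pL -35.89 64.99
pR 37.56 64.82
bead 0.22 68.43
hL -27.32 65.53
hR 28.48 65.4
```

Emit:
carry_out(increments=[[0.03, 0.08, 0, 0, 0, 0.001, 0.05], [0, 0, -0.25, 0, 0, 0, 0.05], [0, 0, -0.25, 0, 0, 0, 0.05], [0, 0, 0, 0, 0, 0, 0.05]])

```text
t: 16.37
eef_pos: [0.5213, 0.0386, 0.0664]
eef_rot: [0.55, 0.444, 0.55, -0.445]
force: [-0.2, -0.9, -0.9]
grip_width: 0.188
```

Emit:
carry_out(increments=[[0, 0, -0.1, 0, 0, 0, 0.05], [0, 0, -0.1, 0, 0, 0, 0.05], [0, 0, 0, 0, 0, 0, 0.05]])

```text
t: 16.62
eef_pos: [0.5217, 0.0386, 0.0648]
eef_rot: [0.55, 0.444, 0.55, -0.444]
force: [1.1, -0.0, -1.5]
grip_width: 0.188
```

Run:
```python
from h import *
st(); im,m=snap('wrist','w18'); s=st(); print(s['ft_torque'])
im=im[:,:,::-1]
cv2.imwrite('pics/c18.png',np.clip(cv2.resize(im[90:180,225:410],None,fx=4,fy=4,interpolation=cv2.INTER_CUBIC).astype(float)*1.8,0,255).astype(np.uint8))
im2,_=snap('scene','s18'); im2=im2[:,:,::-1]
cv2.imwrite('pics/c18s.png',np.clip(cv2.resize(im2[180:310,260:400],None,fx=4,fy=4,interpolation=cv2.INTER_CUBIC).astype(float)*1.6,0,255).astype(np.uint8))
```

```text
t 16.62 pos mm [521.7  38.6  64.8] jawyaw 12.15 tilt [-0.0004 -0.0001 -1.    ] F [ 1.1 -0.  -1.5] g 0.188 q [ 0.27  0.46 -0.5   1.79  0.26  0.95 -0.12]
t 16.67 pos mm [521.7  38.7  64.9] jawyaw 12.15 tilt [-0.0002 -0.     -1.    ] F [ 0.  -1.3 -1.6] g 0.184 q [ 0.27  0.46 -0.5   1.79  0.26  0.95 -0.12]
[ 0.0045 -0.0569 -0.0241]
```

View pics/c18.png

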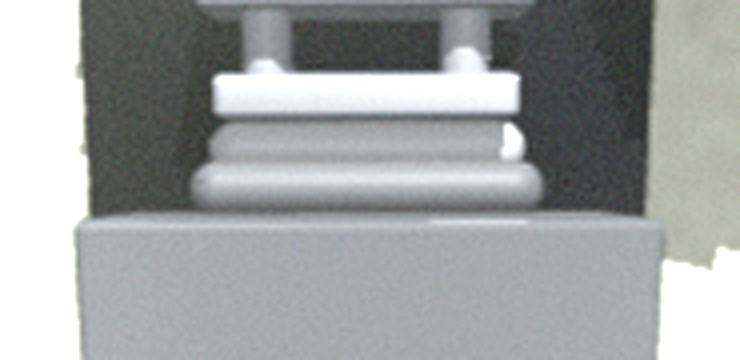

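View pics/c18s.png

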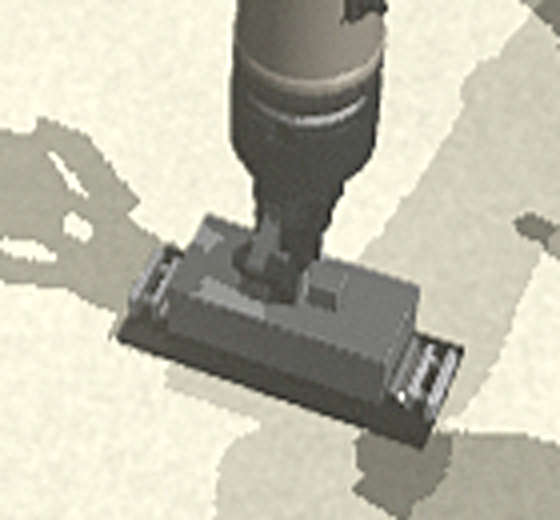

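Emit:
carry_out(increments=[[0, 0, -0.1, 0, 0, 0, 0.05], [0, 0, -0.1, 0, 0, 0, 0.05], [0, 0, -0.1, 0, 0, 0, 0.05]], force=110)

```text
t: 16.97
eef_pos: [0.5223, 0.0386, 0.0633]
eef_rot: [0.55, 0.444, 0.55, -0.444]
force: [-2.3, -1.0, 10.4]
grip_width: 0.182
```

Emit:
carry_out(increments=[[0, 0, -0.1, 0, 0, 0, 0.05], [0, 0, -0.1, 0, 0, 0, 0.05]])

```text
t: 17.13
eef_pos: [0.523, 0.0388, 0.0622]
eef_rot: [0.551, 0.445, 0.549, -0.444]
force: [-1.9, -1.6, 11.4]
grip_width: 0.183
```

Run:
```python
from h import *
s=st(); print(s['ft_torque'])
```

```text
t 17.13 pos mm [523.   38.8  62.2] jawyaw 12.15 tilt [ 0.0025 -0.0007 -1.    ] F [-1.9 -1.6 11.4] g 0.183 q [ 0.27  0.47 -0.49  1.79  0.27  0.94 -0.13]
[-0.2176  0.7168  0.0036]
```

Emit:
carry_out(increments=[[0, 0, -0.1, 0, 0, 0, 0.05], [0, 0, -0.1, 0, 0, 0, 0.05]])

```text
t: 17.3
eef_pos: [0.5235, 0.0389, 0.0605]
eef_rot: [0.551, 0.445, 0.549, -0.444]
force: [-1.9, -0.9, 8.7]
grip_width: 0.18
```

Emit:
carry_out(increments=[[0, 0, -0.1, 0, 0, 0, 0.05], [0, 0, -0.1, 0, 0, 0, 0.05]])

```text
t: 17.47
eef_pos: [0.5235, 0.039, 0.0577]
eef_rot: [0.551, 0.445, 0.549, -0.443]
force: [-0.5, 0.3, 1.2]
grip_width: 0.183
```

Emit:
carry_out(increments=[[0, 0, -0.1, 0, 0, 0, 0.05], [0, 0, -0.1, 0, 0, 0, 0.05]])

```text
t: 17.63
eef_pos: [0.5218, 0.0387, 0.0536]
eef_rot: [0.55, 0.444, 0.55, -0.444]
force: [-0.1, -0.2, -1.1]
grip_width: 0.179
```

Run:
```python
from h import *
s=st(); print(s['ft_torque'])
im,m=snap('wrist','w19')
im=im[:,:,::-1]
cv2.imwrite('pics/c19.png',np.clip(cv2.resize(im[90:180,225:410],None,fx=4,fy=4,interpolation=cv2.INTER_CUBIC).astype(float)*1.8,0,255).astype(np.uint8))
```

```text
t 17.63 pos mm [521.8  38.7  53.6] jawyaw 12.15 tilt [ 0.0002  0.0002 -1.    ] F [-0.1 -0.2 -1.1] g 0.179 q [ 0.27  0.48 -0.49  1.8   0.27  0.93 -0.13]
[-0.0322  0.0596  0.0123]
```

View pics/c19.png

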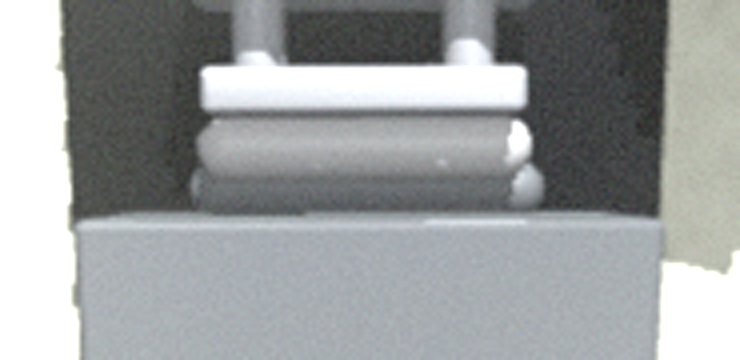

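Emit:
carry_out(increments=[[0, 0, -0.1, 0, 0, 0, 0.05], [0, 0, -0.1, 0, 0, 0, 0.05], [0, 0, -0.1, 0, 0, 0, 0.05]])

```text
t: 17.93
eef_pos: [0.5217, 0.0386, 0.0534]
eef_rot: [0.55, 0.444, 0.55, -0.445]
force: [-8.2, -1.1, 22.6]
grip_width: 0.177
```

Emit:
carry_out(increments=[[0, 0, -0.1, 0, 0, 0, 0.05], [0, 0, -0.1, 0, 0, 0, 0.05], [0, 0, 0, 0, 0, 0, 0.05]])

```text
t: 18.18
eef_pos: [0.5216, 0.0386, 0.0533]
eef_rot: [0.551, 0.444, 0.55, -0.445]
force: [-9.6, -2.1, 28.6]
grip_width: 0.179
```

Run:
```python
from h import *
s=st(); print(s['ft_torque'])
im2,_=snap('scene','s20'); im2=im2[:,:,::-1]
cv2.imwrite('pics/c20s.png',np.clip(cv2.resize(im2[190:310,270:400],None,fx=4.5,fy=4.5,interpolation=cv2.INTER_CUBIC).astype(float)*1.6,0,255).astype(np.uint8))
```

```text
t 18.18 pos mm [521.6  38.6  53.3] jawyaw 12.14 tilt [-0.0003 -0.0024 -1.    ] F [-9.6 -2.1 28.6] g 0.179 q [ 0.26  0.48 -0.49  1.8   0.28  0.93 -0.13]
[-0.2999  2.0891 -0.0357]
```

View pics/c20s.png

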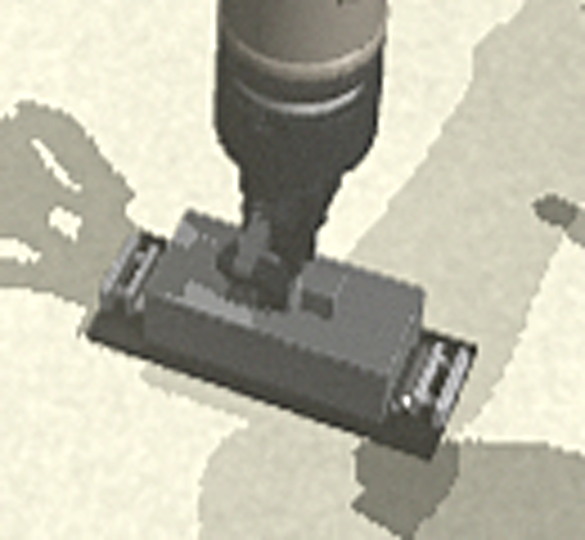

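Emit:
carry_out(increments=[[-0.08, 0, 0, 0, 0, 0, 0.05], [0, 0, 0, 0, 0, 0, 0.05], [0, 0, 0, 0, 0, 0, 0.05], [0, 0, 0, 0, 0, 0, 0.05]])

```text
t: 18.57
eef_pos: [0.5215, 0.0386, 0.0533]
eef_rot: [0.551, 0.444, 0.549, -0.445]
force: [-8.5, -2.1, 27.1]
grip_width: 0.179
```

Run:
```python
from h import *
s=st(); print(s['ft_torque'])
im2,_=snap('top','t21'); cv2.imwrite('pics/c21.png',np.clip(cv2.resize(im2[200:330,210:370,::-1],None,fx=4.5,fy=4.5,interpolation=cv2.INTER_CUBIC).astype(float)*1.8,0,255).astype(np.uint8))
im,m=snap('wrist','w21');cv2.imwrite('pics/c21w.png',im[:,:,::-1])
```

```text
t 18.57 pos mm [521.5  38.6  53.3] jawyaw 12.14 tilt [ 0.0014 -0.0022 -1.    ] F [-8.5 -2.1 27.1] g 0.179 q [ 0.26  0.48 -0.49  1.81  0.28  0.93 -0.13]
[-0.2981  1.7065 -0.0012]
```

View pics/c21.png

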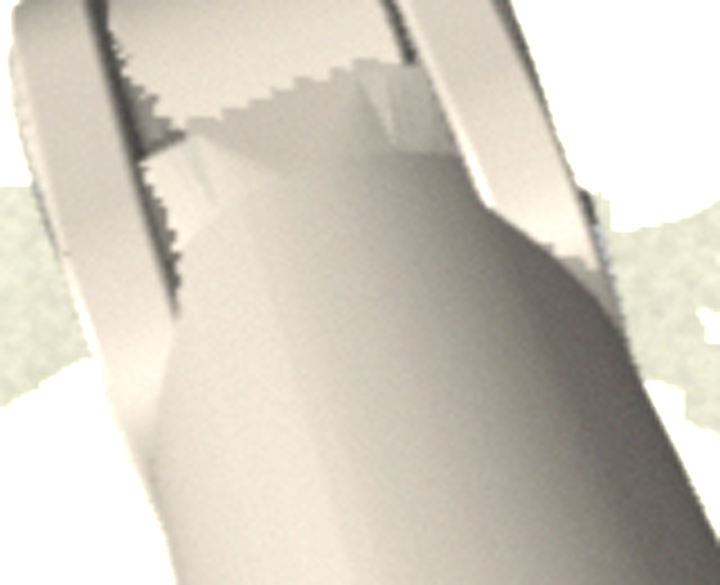

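View pics/w21.png

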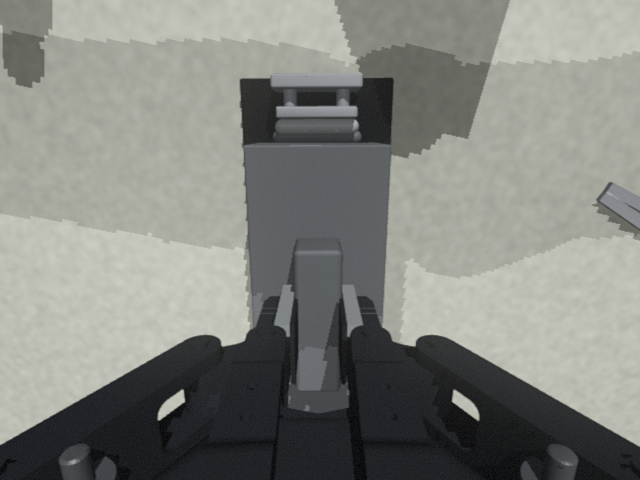

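Run:
```python
from h import *
st(); print(order.sign_off())
```

```text
t 18.67 pos mm [521.5  38.6  53.2] jawyaw 12.14 tilt [ 0.0014 -0.0022 -1.    ] F [-8.2 -2.4 26.3] g 0.174 q [ 0.26  0.48 -0.49  1.81  0.28  0.92 -0.13]
the job is handed in; nothing more can be done
None
```

I packed the stone box at the tray's +y end and the loupe in the middle. I then set the hood over the tray, pressed it home, and handed the job in at t ≈ 18.7 s, still gripping the rib and pressing down.

**Packing:** the top view before hooding showed the box, loupe and jar standing in a row inside the walls.

**Hood:** the downward force rose to about 11 N, dropped to about zero as the beads passed the clips, and then the hood landed. The tool height puts the hood's origin at about 6 mm, which is fully home. Its pose in the grip had not changed, and the final push was about 26 N.

**Not confirmed:**
- **-y clip:** the wrist camera shows the +y bead under its nose. The arm blocked the top view of the -y clip, so I only infer that it snapped, from the force drop, the height and the hood staying level.
- **Sideways force:** about 8 N remained at the end. A small correction of 0.8 mm reduced it only slightly.
- **Hood start pose:** the hood stood almost parallel to the tray, about 10° off, not crosswise as the task text says. I went by the images.

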